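Hold the magnifier over the ring on the bench pin

ROBOT

A 6-joint arm with a two-finger parallel gripper is mounted at the origin on the work surface. World frame = base frame: x ahead of the robot, y to its left, z up, the work surface at z = 0. Lengths are in m, angles in rad, forces in N, time in s.
With the tool pointing down it reaches from about 0.375 to 0.975 m from the base axis. Payload 3.8 kg.
Tool frame: the origin (TCP) lies at the very end of the fingers, on their centre line; the grasp point (between the pads) lies 19 mm behind it; y points along the fingers, z is the direction in which the jaws open and shut, and the axes are right-handed (so a half turn about y gives the same grasp; the last joint's range is limited). The gripper opens to 88 mm and grips with 3 to 60 N. Pads are 18 mm wide; open, the fingers measure 123 mm over their backs; the gripper's body (75 mm by 187 mm) begins 45 mm behind the grasp point.
Start: joints at [1.224, 0.264, 1.604, -0, 1.274, -0.037], TCP at [0.206, 0.643, 0.239] pointing down, gripper open.
Joint ranges: [-2.63, 2.63], [-0.94, 2.18], [0.31, 2.57], [-1.31, 4.45], [0, 2.66], [-2.55, 2.55]. Speed limits (rad/s): [2.57, 2.57, 3.14, 3.14, 3.14, 3.14].

INTERFACE

Orientations are given as a rotation vector (axis times angle).
In Python, from rig import ctrl gives the robot as it stands.
- The arm moves only by the shell command python3 -m crank 'ROWS' [FORCE]. ROWS is JSON, a list of rows, each an object of numbers: "tx", "ty", "tz": the shift along the world's x, y, z in mm; "rx", "ry", "rz": the turn, a rotation vector about the world's x, y, z in rad; "hand": the opening, from -1 (shut) to 1 (fully open). In form: [{"tx": .., "ty": .., "tz": .., "rx": .., "ry": .., "rz": .., "hand": ..}, ...]. A call has exactly 5 rows; each row is the pose to reach, as a shift and turn from the pose measured when the call began; what a row does not reach only later rows make up. A row lasts 1/10 s, in which the tool goes at most 50 mm and 8.59 degrees, less where a joint would pass 70% of its speed; a pose out of reach is approached as far as the arm can. A call with a gripper value outside its range is refused whole. The fingers move at their own pace and stop on an object; FORCE is the grip in N (left out, the last holds). Time passes only in rows, so rows that repeat a pose let the fingers close, or fill a call up. It gives the time, the measured TCP pose, the force and the opening at its end, in the units of the state.
- ctrl.observe(): the state, without advancing time (a new reading comes with each control period).
- ctrl.grab_frame(name): name is "scene" or "side" or "wrist"; returns the picture (384x512x3 uint8, red, green, blue); there is no depth.
- ctrl.camera_info(name): a dict with "mtx" (3x3 intrinsics, pixels), "dist" ([k1, k2, p1, p2, k3] as OpenCV has them; the pictures are not rectified), "cam_to_world" (4x4, takes a point from camera to world coordinates); the wrist camera has in their place "T_tool_cam" (4x4, takes a point from camera to tool coordinates, whose origin is the TCP and whose axes are the tool frame's). Camera axes: x right, y down, z forward; pixel columns grow to the right and rows downward; lengths in m; the calibration is good to about 2 mm. A picture is of the moment at which its call begins: read the wrist's pose just before it. camera_info takes no time and is no camera call.
- ctrl.hand_in(): hands the job in, once; it reports no verdict.
Trained networks look in the newest picture that a camera, given by its name, has taken for a name from the list of things; names that differ only in an ending like _2 or _b are one class to them, and where a whole thing is asked for, a point or a joint stands for the part that bears it (a point fixed in the world has none). Each returns a list of dicts, best first, with "p" (0 to 1); they miss things now and then, are a little off and sometimes report something else, mostly with a low value. They report only what shows in the picture. A call takes as long as a camera call.
- ctrl.find_in(camera, target): "location" ([row, column] in pixels, amid what is visible of it).
The state is a dict: "clock": time; "q": joint angles; "joint_velocities": joint speeds; "joint_efforts": joint torques, N m; "eef_pos": TCP position; "tcp_rot": TCP orientation; "ft_force": force on the tool from outside, world axes, zero at the start; "wrist_torque": the same for the moment, N m; "gripper_width": finger opening in m.
Only numpy, scipy, OpenCV 4.12 (cv2) and the standard library are available. Lean on these libraries where they do the work, as an engineer would, in place of code of your own. Each camera call takes 0.05 s, during which the arm holds its last target.

TASK

Set the gold ring down flat (do not drop it) on the solid wood of the sloping bench pin, behind the V cut, and let go of it. Then draw the hand magnifier out of its slanting block, turn its lens level and hold it still about 80 mm above the ring and centred on it, so that the goldsmith looking straight down sees the whole ring through the glass; finish while still holding it there. Leave the other two rings, the tweezers and the cup where they are.

Things in the scene. Friction and masses are not known exactly. Their poses are not given: they have to be found in the camera images.
- gold_ring_mid (a point): the plain gold-coloured finger ring: 25 mm outside diameter, 19.6 mm bore, 9 mm wide (high), 14 g, lying flat on the grey board. The point is its centre (half-way up, on the axis); z is the ring's axis.
- gold_ring: the same gold ring; origin at the centre of its underside, z along its axis.
- bench_pin: pale wooden tongue fixed in a steel clamp at the bench's far edge. Origin: middle of the solid part of its flat top, 40 mm above the bench. x runs down its 10 degree slope (away from the robot), y across, z square out of the top. The solid part is 60 mm wide and runs from x = -32 mm (steel anvil, 45 mm above the bench) to +28 mm, where the V cut between two prongs begins. Nothing stands higher.
- handle (a point): point on the magnifier's black handle (105 x 16 wide along y x 12 mm thick along z), on its centre line, 35 mm from the socket's mouth, 80 mm from the butt, 25 mm from the lens end. x runs along the handle to the lens, z is square to the lens. Stored, x points about 45 degrees up and away from the robot (in the block's x-z plane), z up and towards the robot.
- lens (a point): centre of the magnifier's round lens, 74 mm along x from the point handle; steel rim 68 mm outside diameter, 10 mm thick, clear lens. z is the lens axis (the same axes as handle); both faces of the lens are alike.
- magnifier: the whole hand magnifier, 188 mm long, 70 to 120 g; origin and axes as handle.
- tool_block: dark wooden block holding the magnifier, fixed: 80 wide (y) x 78 mm deep (x), gable-topped, ridge 80 mm high above its origin (centre of its underside, on the bench). The socket goes 45 mm deep square into the far slope, mouth at x = 21, 62 mm up, handle with 1 mm play on each side; draw it out along its own length, up and away from the robot.
- board: the grey soldering board, 200 x 200 x 32 mm, fixed; origin at the centre of its underside (its top is 32 mm above the bench). Three rings lie in a row along its y, about 68 mm apart, the tweezers along its far (+x) edge.
- silver_ring_mid (a point): bystander: silver-coloured ring, same size as the gold one, on the board; point at its centre.
- dark_ring_mid (a point): bystander: blackened ring, same size, on the board; point at its centre.
- tweezers: bystander: steel tweezers 138 mm long, 12 mm wide, 8 mm high, lying along the board's y near its far edge; origin at the middle of the underside.
- cup: bystander: small open steel cup, 60 mm across the rim, 45 mm high, standing on the bench between the robot and the bench pin; origin at the centre of its underside.

How it is judged:
By the outcome, as a careful person would: the job done as asked, in the order asked, and still so for the second after the job is handed in, while the arm keeps its last pose, push and grip.
It also fails if it takes over 58 s, if anything falls off the work surface, if the arm or the gripper's body presses on something with over 40 N, if the wrist force passes 120 N, or if a joint passes its speed limit or range.

## Working session

There is one attempt and no reset: what is moved stays moved. The work goes in short steps, Python scripts to look and compute and a shell command to move; the robot and the scene stay as the last step left them, time stands still between calls to the robot, and variables do not carry over. Pictures are saved under pics/ and viewed, and the job is handed in when it is done.

```bash
ls; mkdir -p pics
python3 - <<'E'
from rig import ctrl
import cv2,numpy as np
s=ctrl.observe();print(s)
for n in ["scene","side","wrist"]:
    im=ctrl.grab_frame(n);cv2.imwrite(f"pics/{n}0.png",im[:,:,::-1])
    ci=ctrl.camera_info(n);print(n,{k:np.round(v,4).tolist() for k,v in ci.items()})
    for t in ["gold_ring","bench_pin","handle","lens","tool_block","board","silver_ring_mid","dark_ring_mid","tweezers","cup"]:
        if n=="wrist" and t not in("gold_ring","silver_ring_mid","dark_ring_mid","board"):continue
        r=ctrl.find_in(n,t);print(n,t,[(np.round(x["location"],1).tolist(),round(x["p"],2)) for x in r[:2]])
print(ctrl.observe()["clock"])
E
```

```text
pics
{'clock': 0.0, 'q': array([ 1.22407350e+00,  2.64721556e-01,  1.60534859e+00, -2.63078857e-05,
        1.27368627e+00, -3.68990875e-02]), 'joint_velocities': array([-1.46496478e-04, -7.41908017e-04, -2.29290040e-04, -1.71602370e-03,
       -7.61108596e-06, -4.26954357e-04]), 'joint_efforts': array([-3.24620469e-04, -5.02099335e+01, -3.56878459e+01,  7.27708242e-02,
        2.93355575e-02, -1.95561656e-04]), 'eef_pos': array([0.20557372, 0.64220286, 0.23742301]), 'tcp_rot': array([-1.55921766,  0.24352966, -0.24291832]), 'ft_force': array([ 0.27031443, -1.09757089,  0.22022785]), 'wrist_torque': array([ 0.00395205, -0.0425639 ,  0.01614481]), 'gripper_width': 0.08780014222075376}
scene {'mtx': [[393.5888, 0.0, 256.7653], [0.0, 393.5888, 189.3712], [0.0, 0.0, 1.0]], 'dist': [-0.1256, 0.0, 0.0, 0.0, 0.0], 'cam_to_world': [[-0.8122, 0.4819, -0.3289, 0.8742], [0.5834, 0.6758, -0.4504, 0.487], [0.0052, -0.5577, -0.83, 0.9764], [0.0, 0.0, 0.0, 1.0]]}
scene gold_ring []
scene bench_pin [([231.9, 208.9], 0.79)]
scene handle [([267.2, 304.5], 0.76)]
scene lens [([269.4, 303.0], 0.61)]
sce
[... 567 characters left out ...]
de lens [([119.4, 222.4], 0.57)]
side tool_block [([123.0, 224.5], 0.74), ([160.8, 193.7], 0.66)]
side board [([294.5, 280.1], 0.95), ([273.8, 248.8], 0.69)]
side silver_ring_mid [([309.3, 286.5], 0.66)]
side dark_ring_mid [([295.2, 265.8], 0.46)]
side tweezers [([280.9, 315.1], 0.77), ([158.7, 195.3], 0.45)]
side cup [([214.0, 211.8], 0.76)]
wrist {'mtx': [[333.7516, 0.0, 257.4929], [0.0, 333.7516, 193.4861], [0.0, 0.0, 1.0]], 'dist': [-0.0766, 0.0, 0.0, 0.0, 0.0], 'T_tool_cam': [[0.0006, 0.9545, 0.2983, -0.0772], [-0.0006, -0.2983, 0.9545, -0.1452], [1.0, -0.0008, 0.0004, -0.0002], [0.0, 0.0, 0.0, 1.0]]}
wrist gold_ring []
wrist board []
wrist silver_ring_mid []
wrist dark_ring_mid []
1.35
```

View pics/scene0.png

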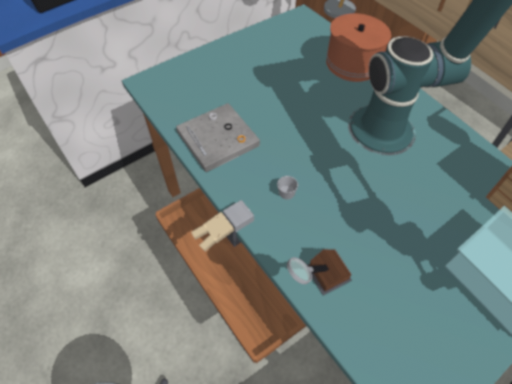

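View pics/side0.png

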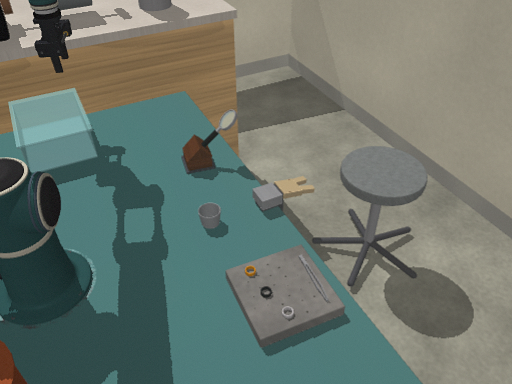

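View pics/wrist0.png

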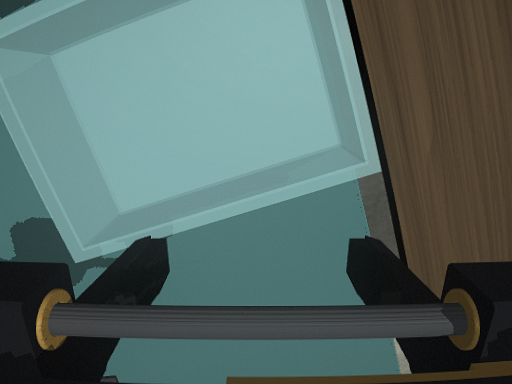

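Scene view: gold ring ~(139,240) (row, col), block ~(271,329), pin ~(228,215). Side view: gold ring ~(270,250), magnifier ~(135,215). I'll zoom the saved pictures.

Run:
```python
import cv2,numpy as np
a=cv2.imread("pics/scene0.png");b=cv2.imread("pics/side0.png")
def c(im,r,col,h,w,k):return cv2.resize(im[r:r+h,col:col+w],None,fx=k,fy=k,interpolation=cv2.INTER_CUBIC)
cv2.imwrite("pics/z1.png",c(a,100,170,190,190,4)[:, :][:600*1,:800] if 0 else cv2.resize(a[100:300,165:365],(600,600),interpolation=cv2.INTER_CUBIC))
cv2.imwrite("pics/z2.png",cv2.resize(b[100:350,175:350],(420,600),interpolation=cv2.INTER_CUBIC))
```

```text
(no output)
```

View pics/z1.png

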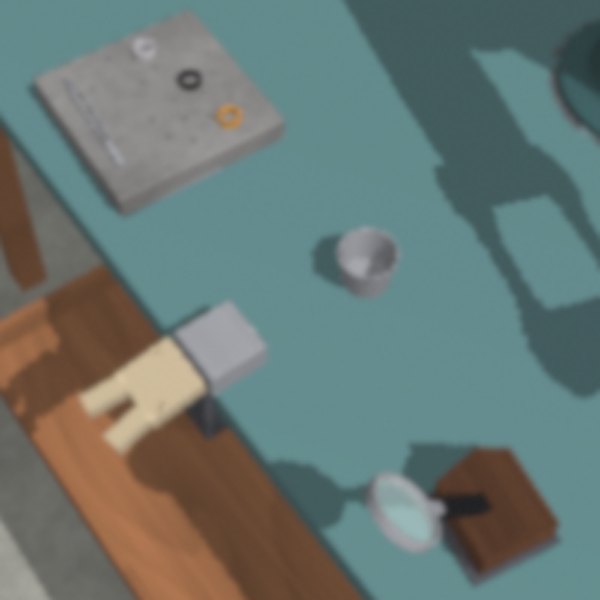

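View pics/z2.png

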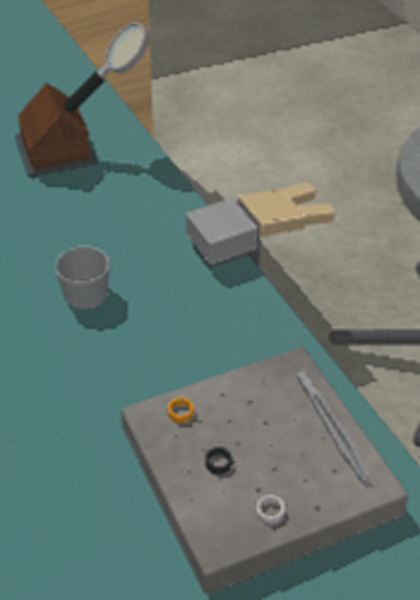

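```bash
cat > h.py <<'E'
import numpy as np,cv2
from rig import ctrl
from scipy.spatial.transform import Rotation as R
def ray(n,uv,pose=None):
    ci=ctrl.camera_info(n)
    x=cv2.undistortPoints(np.array([[uv]],float),np.array(ci["mtx"]),np.array(ci["dist"]))[0,0]
    if n=="wrist":
        T=np.eye(4);T[:3,:3]=R.from_rotvec(pose[1]).as_matrix();T[:3,3]=pose[0];T=T@ci["T_tool_cam"]
    else:T=np.array(ci["cam_to_world"])
    d=T[:3,:3]@[x[0],x[1],1];return T[:3,3],d
def plane(n,uv,z,pose=None):
    o,d=ray(n,uv,pose);return o+d*(z-o[2])/d[2]
def tri(*rs):
    A=0;b=0
    for o,d in rs:
        d=d/np.linalg.norm(d);P=np.eye(3)-np.outer(d,d);A=A+P;b=b+P@o
    x=np.linalg.solve(A,b);return x,[np.linalg.norm((np.eye(3)-np.outer(d,d)/(d@d))@(x-o)) for o,d in rs]
def proj(n,X,pose=None):
    ci=ctrl.camera_info(n)
    if n=="wrist":
        T=np.eye(4);T[:3,:3]=R.from_rotvec(pose[1]).as_matrix();T[:3,3]=pose[0];T=T@ci["T_tool_cam"]
    else:T=np.array(ci["cam_to_world"])
    W=np.linalg.inv(T);X=np.atleast_2d(X)
    return cv2.projectPoints(X@W[:3,:3].T+W[:3,3],np.zeros(3),np.zeros(3),np.array(ci["mtx"]),np.array(ci["dist"]))[0][:,0]
E
python3 - <<'E'
from h import *
np.set_printoptions(precision=4,suppress=True)
S=lambda x,y:(165+x/3-.3,100+y/3-.3)
D=lambda x,y:(175+x/2.4-.3,100+y/2.4-.3)
for n,a,b,z in [("gold",(229.5,117),(181,410),.0365),("dark",(189,79),(218,460),.0365),("silver",(145,48),(271,510),.0365),("lens",(404,512),(126,46),None),
  ("woodnear_l(+y)",(207,388),(240,193),.0456),("woodnear_r",(172,335),(260,232),.0456),("Vapex",(132,402),(298,203),.035),
  ("anvA",(230,302),(207,237),.045),("anvB",(267,348),(188,207),.045),("anvC",(172,335),(258,232),.045),
  ("blockridgeL",(510,448),(88,127),.08),("ridgeR",(510,448),(45,85),.08),
  ("bd1",(188,12),(208,575),.032),("bd2",(285,125),(122,412),.032),("bd3",(125,200),(304,350),.032),("bd4",(33,85),(405,493),.032),
  ("cup",(367,247),(83,265),.045)]:
    print(n,tri(ray("scene",S(*a)),ray("side",D(*b))), z and (plane("scene",S(*a),z)[:2],plane("side",D(*b),z)[:2]))
E
```

```text
gold (array([ 0.4332, -0.2085,  0.0381]), [np.float64(0.003455638341105565), np.float64(0.0034556383411054924)]) (array([ 0.4293, -0.2081]), array([ 0.4367, -0.2091]))
dark (array([ 0.4376, -0.2776,  0.039 ]), [np.float64(0.0025493138940122103), np.float64(0.0025493138940124046)]) (array([ 0.4342, -0.2784]), array([ 0.4407, -0.2772]))
silver (array([ 0.4526, -0.3457,  0.0389]), [np.float64(0.0038588613736400827), np.float64(0.003858861373640335)]) (array([ 0.4482, -0.3458]), array([ 0.4569, -0.3461]))
lens (array([0.595 , 0.2669, 0.1382]), [np.float64(0.002678327354086944), np.float64(0.0026783273540869476)]) None
woodnear_l(+y) (array([0.6349, 0.0473, 0.046 ]), [np.float64(0.005428772507025919), np.float64(0.005428772507025936)]) (array([0.63  , 0.0498]), array([0.6398, 0.0451]))
woodnear_r (array([ 0.6268, -0.0192,  0.0398]), [np.float64(0.0032639047454632846), np.float64(0.0032639047454632447)]) (array([ 0.6256, -0.0144]), array([ 0.6263, -0.0264]))
Vapex (array([0.6942, 0.0135, 0.0327]), [np.float64(0.005541380270214229), np.float64(0.005541380270214411)]) (array([0.6899, 0.0177]
[... 978 characters left out ...]
, -0.3697]), array([ 0.3796, -0.3752]))
bd2 (array([ 0.3858, -0.1746,  0.0251]), [np.float64(0.003641838854488737), np.float64(0.0036418388544886614)]) (array([ 0.386 , -0.1684]), array([ 0.3868, -0.1821]))
bd3 (array([ 0.5796, -0.1874,  0.029 ]), [np.float64(0.006663794330106497), np.float64(0.006663794330106398)]) (array([ 0.5749, -0.1816]), array([ 0.584 , -0.1926]))
bd4 (array([ 0.5746, -0.3792,  0.0277]), [np.float64(0.0018261373675104585), np.float64(0.0018261373675103958)]) (array([ 0.5745, -0.3741]), array([ 0.574 , -0.3823]))
cup (array([0.4244, 0.0125, 0.0493]), [np.float64(0.0034771139196907138), np.float64(0.003477113919690797)]) (array([0.419 , 0.0116]), array([0.4287, 0.0147]))
```

```bash
python3 - <<'E'
from h import *
np.set_printoptions(precision=4,suppress=True)
s=ctrl.observe();print(R.from_rotvec(s["tcp_rot"]).as_matrix(),np.arctan2(s["eef_pos"][1],s["eef_pos"][0]))
E
python3 -m crank '[{"tx":30,"ty":-40,"tz":0,"rx":0,"ry":0,"rz":-0.14,"hand":1},{"tx":60,"ty":-80,"tz":0,"rx":0,"ry":0,"rz":-0.28,"hand":1},{"tx":90,"ty":-120,"tz":0,"rx":0,"ry":0,"rz":-0.42,"hand":1},{"tx":120,"ty":-160,"tz":0,"rx":0,"ry":0,"rz":-0.56,"hand":1},{"tx":150,"ty":-200,"tz":0,"rx":0,"ry":0,"rz":-0.70,"hand":0.2}]' 20
```

```text
[[ 0.9524 -0.      0.3049]
 [-0.3049 -0.      0.9524]
 [ 0.     -1.     -0.    ]] 1.2609990203116235
clock: 1.85
eef_pos: [0.3566, 0.4413, 0.2389]
tcp_rot: [-1.422, 0.791, -0.791]
ft_force: [-0.7, 0.8, 0.1]
gripper_width: 0.0828
```

```bash
python3 -m crank '[{"tx":15,"ty":-47,"tz":0,"rx":0,"ry":0,"rz":-0.11,"hand":0.2},{"tx":30,"ty":-94,"tz":0,"rx":0,"ry":0,"rz":-0.22,"hand":0.2},{"tx":45,"ty":-141,"tz":0,"rx":0,"ry":0,"rz":-0.33,"hand":0.2},{"tx":60,"ty":-188,"tz":0,"rx":0,"ry":0,"rz":-0.44,"hand":0.2},{"tx":70,"ty":-235,"tz":0,"rx":0,"ry":0,"rz":-0.56,"hand":0.2}]'
python3 -m crank '[{"tx":5,"ty":-49,"tz":0,"rx":0,"ry":0,"rz":0,"hand":0.2},{"tx":10,"ty":-98,"tz":0,"rx":0,"ry":0,"rz":0,"hand":0.2},{"tx":10,"ty":-147,"tz":0,"rx":0,"ry":0,"rz":0,"hand":0.2},{"tx":10,"ty":-196,"tz":0,"rx":0,"ry":0,"rz":0,"hand":0.2},{"tx":10,"ty":-245,"tz":0,"rx":0,"ry":0,"rz":0,"hand":0.2}]'
python3 -m crank '[{"tx":0,"ty":-40,"tz":-20,"rx":0,"ry":0,"rz":0,"hand":0.2},{"tx":0,"ty":-80,"tz":-40,"rx":0,"ry":0,"rz":0,"hand":0.2},{"tx":0,"ty":-120,"tz":-60,"rx":0,"ry":0,"rz":0,"hand":0.2},{"tx":0,"ty":-150,"tz":-80,"rx":0,"ry":0,"rz":0,"hand":0.2},{"tx":0,"ty":-150,"tz":-80,"rx":0,"ry":0,"rz":0,"hand":0.2}]'
python3 - <<'E'
from h import *
np.set_printoptions(precision=4,suppress=True)
s=ctrl.observe();p=(s["eef_pos"],s["tcp_rot"]);print(R.from_rotvec(p[1]).as_matrix(),s["q"])
im=ctrl.grab_frame("wrist");cv2.imwrite("pics/w1.png",im[:,:,::-1])
for t in ["gold_ring_mid","dark_ring_mid","silver_ring_mid"]:
    for r in ctrl.find_in("wrist",t)[:2]: 
        v,u=r["location"];print(t,v,u,r["p"],plane("wrist",(u,v),.0365,p))
E
```

```text
clock: 2.35
eef_pos: [0.4272, 0.2044, 0.2393]
tcp_rot: [-1.203, 1.215, -1.216]
ft_force: [0.0, -0.4, -0.3]
gripper_width: 0.0531
clock: 2.85
eef_pos: [0.437, -0.0425, 0.2398]
tcp_rot: [-1.202, 1.213, -1.217]
ft_force: [0.6, -0.4, -0.9]
gripper_width: 0.0527
clock: 3.35
eef_pos: [0.435, -0.1947, 0.1572]
tcp_rot: [-1.203, 1.22, -1.217]
ft_force: [-1.1, -0.1, -0.4]
gripper_width: 0.053
[[-0.0128 -0.0008  0.9999]
 [-0.9999  0.0013 -0.0128]
 [-0.0013 -1.     -0.0008]] [-0.4737 -0.046   2.103   0.0009  1.0859 -0.4613]
gold_ring_mid 239.9 395.6 0.75 [ 0.5565 -0.2451  0.0365]
gold_ring_mid 279.3 259.8 0.73 [ 0.4358 -0.2823  0.0365]
dark_ring_mid 278.1 261.7 0.55 [ 0.4375 -0.2811  0.0365]
silver_ring_mid 343.2 282.1 0.65 [ 0.457  -0.3555  0.0365]
```

View pics/w1.png

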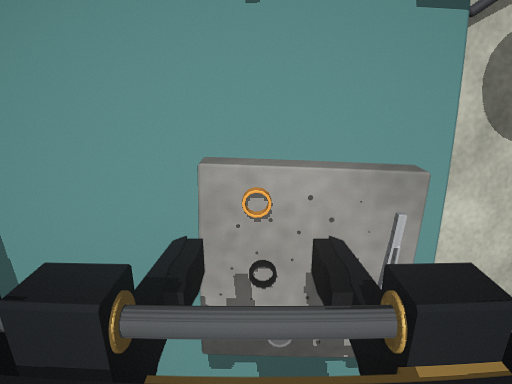

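Gold ring at (row 204, col 257), dark ring (274,263); the network's "gold" hits are wrong here. Using colour instead.

Run:
```python
from h import *
np.set_printoptions(precision=4,suppress=True)
s=ctrl.observe();p=(s["eef_pos"],s["tcp_rot"]);print(p)
im=cv2.imread("pics/w1.png").astype(int)
m=(im[:,:,2]-im[:,:,0]>80);m[300:]=0
v,u=np.nonzero(m);print(u.min(),u.max(),v.min(),v.max())
c=((u.min()+u.max())/2,(v.min()+v.max())/2);print(plane("wrist",c,.0365,p),plane("wrist",(263,273),.0365,p))
```

```text
(array([ 0.4375, -0.1919,  0.1606]), array([-1.2018,  1.2122, -1.2173]))
242 399 187 299
[ 0.4937 -0.2457  0.0365] [ 0.4423 -0.2753  0.0365]
```

Run:
```python
from h import *
np.set_printoptions(precision=4,suppress=True)
for k in range(4):
    s=ctrl.observe();p=(s["eef_pos"],s["tcp_rot"]);print(p[0],s["clock"])
    im=ctrl.grab_frame("wrist").astype(int)
    m=(im[:,:,0]-im[:,:,2]>60);m[235:]=0
    v,u=np.nonzero(m)
    c=((u.min()+u.max())/2,(v.min()+v.max())/2);print(c,plane("wrist",c,.0365,p))
```

```text
[ 0.4375 -0.1919  0.1606] 3.55
(np.float64(252.5), np.float64(203.5)) [ 0.4336 -0.2078  0.0365]
[ 0.4377 -0.1918  0.1608] 3.6
(np.float64(252.0), np.float64(203.5)) [ 0.4335 -0.2077  0.0365]
[ 0.4378 -0.1917  0.1609] 3.65
(np.float64(252.0), np.float64(203.5)) [ 0.4336 -0.2077  0.0365]
[ 0.4377 -0.1917  0.1608] 3.7
(np.float64(252.0), np.float64(203.5)) [ 0.4335 -0.2077  0.0365]
```

```bash
python3 -m crank '[{"tx":-2,"ty":-16,"tz":-40,"rx":0,"ry":0,"rz":0,"hand":0.2},{"tx":-2,"ty":-16,"tz":-80,"rx":0,"ry":0,"rz":0,"hand":0.2},{"tx":-2,"ty":-16,"tz":-105,"rx":0,"ry":0,"rz":0,"hand":0.2},{"tx":-2,"ty":-16,"tz":-105,"rx":0,"ry":0,"rz":0,"hand":0.2},{"tx":-2,"ty":-16,"tz":-105,"rx":0,"ry":0,"rz":0,"hand":0.2}]'
python3 - <<'E'
from h import *
np.set_printoptions(precision=4,suppress=True)
s=ctrl.observe();p=(s["eef_pos"],s["tcp_rot"]);print(p[0],s["clock"])
for n in ["wrist","side"]:
    im=ctrl.grab_frame(n)
    if n=="side":im=cv2.resize(im[200:350,175:350],None,fx=3,fy=3,interpolation=2)
    cv2.imwrite(f"pics/{n}2.png",im[:,:,::-1])
E
```

```text
clock: 4.25
eef_pos: [0.436, -0.2074, 0.0562]
tcp_rot: [-1.203, 1.21, -1.216]
ft_force: [0.4, 0.5, 0.2]
gripper_width: 0.0528
[ 0.436  -0.2074  0.0562] 4.25
```

View pics/wrist2.png

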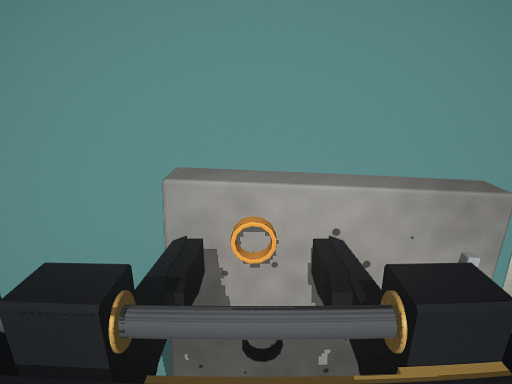

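View pics/side2.png

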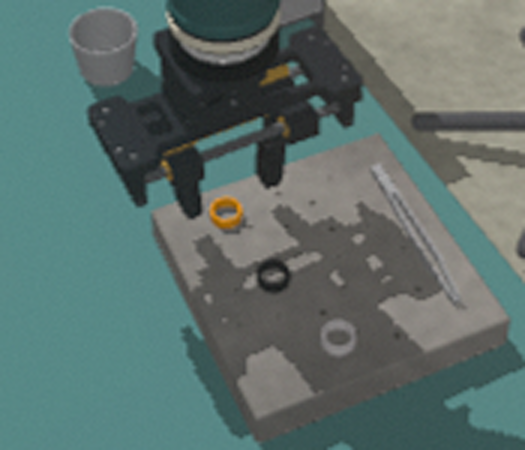

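Ring centred between the fingers laterally (col 254, row ~241); check the y offset numerically.

Run:
```python
from h import *
np.set_printoptions(precision=4,suppress=True)
s=ctrl.observe();p=(s["eef_pos"],s["tcp_rot"])
print(p[0],[plane("wrist",(254,241),z,p) for z in(.0365,.041)])
```

```text
[ 0.4374 -0.2083  0.0578] [array([ 0.4355, -0.2104,  0.0365]), array([ 0.4355, -0.2083,  0.041 ])]
```

```bash
python3 -m crank '[{"tx":-2,"ty":-1,"tz":-10,"rx":0,"ry":0,"rz":0,"hand":0.2},{"tx":-2,"ty":-1,"tz":-18,"rx":0,"ry":0,"rz":0,"hand":0.2},{"tx":-2,"ty":-1,"tz":-23,"rx":0,"ry":0,"rz":0,"hand":0.2},{"tx":-2,"ty":-1,"tz":-23,"rx":0,"ry":0,"rz":0,"hand":0.2},{"tx":-2,"ty":-1,"tz":-23,"rx":0,"ry":0,"rz":0,"hand":0.2}]'
python3 -c "
from rig import ctrl
s=ctrl.observe();print(s['eef_pos'],s['ft_force'])"
```

```text
clock: 4.85
eef_pos: [0.4351, -0.2092, 0.0345]
tcp_rot: [-1.202, 1.208, -1.219]
ft_force: [0.2, 0.5, 0.6]
gripper_width: 0.0528
[ 0.43510294 -0.2091741   0.03445435] [0.21518601 0.45606787 0.56559734]
```

```bash
python3 -m crank '[{"hand":-0.2},{"hand":-0.5},{"hand":-0.6},{"hand":-0.7},{"hand":-0.8}]' 12
python3 -m crank '[{"hand":-0.8},{"hand":-0.8},{"hand":-0.8},{"hand":-0.8},{"hand":-0.8}]' 12
python3 -m crank '[{"tz":10,"hand":-0.8},{"tz":25,"hand":-0.8},{"tz":45,"hand":-0.8},{"tz":65,"hand":-0.8},{"tz":85,"hand":-0.8}]'
python3 - <<'E'
from h import *
np.set_printoptions(precision=4,suppress=True)
s=ctrl.observe();p=(s["eef_pos"],s["tcp_rot"]);print(p[0],s["clock"])
for n in ["wrist","side"]:
    im=ctrl.grab_frame(n)
    if n=="side":im=cv2.resize(im[200:350,175:350],None,fx=3,fy=3,interpolation=2)
    cv2.imwrite(f"pics/{n}3.png",im[:,:,::-1])
E
```

```text
[ 0.4351 -0.2092  0.0345] 4.85invalid input at $[0]: expected keys tx, ty, tz, rx, ry, rz, hand
invalid input at $[0]: expected keys tx, ty, tz, rx, ry, rz, hand
invalid input at $[0]: expected keys tx, ty, tz, rx, ry, rz, hand
```

View pics/wrist3.png

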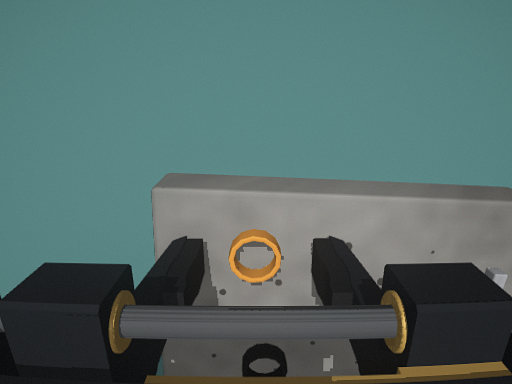

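View pics/side3.png

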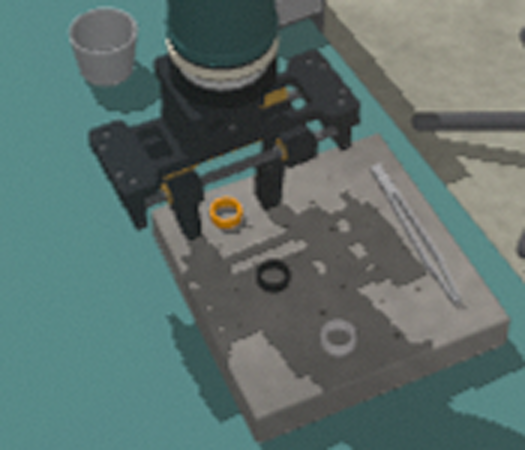

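All seven keys are needed. The ring still sits between the fingers (row 257, col 255), so I'll check where the TCP projects.

Run:
```python
from h import *
np.set_printoptions(precision=4,suppress=True)
s=ctrl.observe();p=(s["eef_pos"],s["tcp_rot"])
print(p[0],[plane("wrist",(255,257),z,p) for z in(.0365,.041)],proj("wrist",p[0],p))
```

```text
[ 0.4355 -0.2094  0.0348] [array([ 0.4342, -0.209 ,  0.0365]), array([ 0.4342, -0.2066,  0.041 ])] [[257.6884 255.9229]]
```

```bash
python3 -m crank '[{"tx":0,"ty":0,"tz":0,"rx":0,"ry":0,"rz":0,"hand":0},{"tx":0,"ty":0,"tz":0,"rx":0,"ry":0,"rz":0,"hand":-0.2},{"tx":0,"ty":0,"tz":0,"rx":0,"ry":0,"rz":0,"hand":-0.4},{"tx":0,"ty":0,"tz":0,"rx":0,"ry":0,"rz":0,"hand":-0.6},{"tx":0,"ty":0,"tz":0,"rx":0,"ry":0,"rz":0,"hand":-0.8}]' 12
python3 -m crank '[{"tx":0,"ty":0,"tz":0,"rx":0,"ry":0,"rz":0,"hand":-0.8},{"tx":0,"ty":0,"tz":0,"rx":0,"ry":0,"rz":0,"hand":-0.8},{"tx":0,"ty":0,"tz":0,"rx":0,"ry":0,"rz":0,"hand":-0.8},{"tx":0,"ty":0,"tz":0,"rx":0,"ry":0,"rz":0,"hand":-0.8},{"tx":0,"ty":0,"tz":0,"rx":0,"ry":0,"rz":0,"hand":-0.8}]' 12
python3 -m crank '[{"tx":0,"ty":0,"tz":5,"rx":0,"ry":0,"rz":0,"hand":-0.8},{"tx":0,"ty":0,"tz":15,"rx":0,"ry":0,"rz":0,"hand":-0.8},{"tx":0,"ty":0,"tz":30,"rx":0,"ry":0,"rz":0,"hand":-0.8},{"tx":0,"ty":0,"tz":50,"rx":0,"ry":0,"rz":0,"hand":-0.8},{"tx":0,"ty":0,"tz":70,"rx":0,"ry":0,"rz":0,"hand":-0.8}]' 12
python3 - <<'E'
from h import *
np.set_printoptions(precision=4,suppress=True)
s=ctrl.observe();p=(s["eef_pos"],s["tcp_rot"]);print(p[0],s["clock"])
for n in ["wrist","side"]:
    im=ctrl.grab_frame(n)
    if n=="side":im=cv2.resize(im[200:350,175:350],None,fx=3,fy=3,interpolation=2)
    cv2.imwrite(f"pics/{n}4.png",im[:,:,::-1])
E
```

```text
clock: 5.45
eef_pos: [0.4356, -0.2094, 0.035]
tcp_rot: [-1.202, 1.207, -1.22]
ft_force: [-0.4, 0.4, 0.7]
gripper_width: 0.0234
clock: 5.95
eef_pos: [0.4355, -0.2094, 0.0349]
tcp_rot: [-1.202, 1.207, -1.22]
ft_force: [-0.6, 0.3, -0.6]
gripper_width: 0.0238
clock: 6.45
eef_pos: [0.4355, -0.2094, 0.1063]
tcp_rot: [-1.202, 1.207, -1.22]
ft_force: [-0.2, 0.1, -0.2]
gripper_width: 0.0238
[ 0.4355 -0.2094  0.1063] 6.45
```

View pics/wrist4.png

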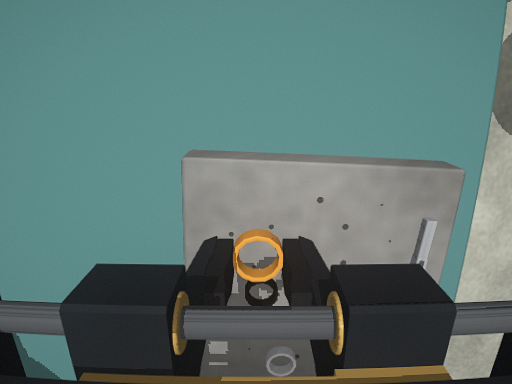

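View pics/side4.png

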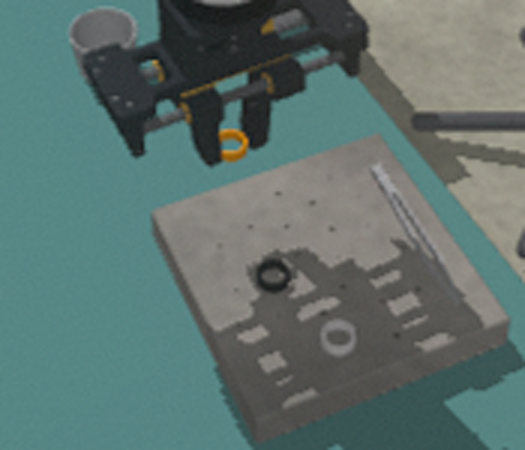

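Ring is held (width 23.8 mm, 12 N). Carry to over the pin, and look.

```bash
python3 -m crank '[{"tx":20,"ty":20,"tz":25,"rx":0,"ry":0,"rz":0,"hand":-0.8},{"tx":50,"ty":50,"tz":40,"rx":0,"ry":0,"rz":0,"hand":-0.8},{"tx":80,"ty":82,"tz":50,"rx":0,"ry":0,"rz":0,"hand":-0.8},{"tx":112,"ty":114,"tz":50,"rx":0,"ry":0,"rz":0,"hand":-0.8},{"tx":144,"ty":146,"tz":50,"rx":0,"ry":0,"rz":0,"hand":-0.8}]'
python3 -m crank '[{"tx":30,"ty":30,"tz":0,"rx":0,"ry":0.03,"rz":0,"hand":-0.8},{"tx":55,"ty":58,"tz":0,"rx":0,"ry":0.07,"rz":0,"hand":-0.8},{"tx":75,"ty":77,"tz":0,"rx":0,"ry":0.12,"rz":0,"hand":-0.8},{"tx":83,"ty":84,"tz":0,"rx":0,"ry":0.1745,"rz":0,"hand":-0.8},{"tx":83,"ty":84,"tz":0,"rx":0,"ry":0.1745,"rz":0,"hand":-0.8}]'
python3 - <<'E'
from h import *
np.set_printoptions(precision=4,suppress=True)
for n in ["wrist","side","scene"]:
    s=ctrl.observe();p=(s["eef_pos"],s["tcp_rot"]);print(p,s["clock"])
    im=ctrl.grab_frame(n)
    if n=="wrist":print(ctrl.find_in(n,"bench_pin"))
    if n=="side":im=cv2.resize(im[120:270,225:375],None,fx=4,fy=4,interpolation=2)
    if n=="scene":im=cv2.resize(im[170:290,150:290],None,fx=5,fy=5,interpolation=2)
    cv2.imwrite(f"pics/{n}5.png",im[:,:,::-1])
E
```

```text
clock: 7.05
eef_pos: [0.5832, -0.0635, 0.1588]
tcp_rot: [-1.199, 1.2, -1.226]
ft_force: [1.5, 0.3, 0.4]
gripper_width: 0.0239
clock: 7.55
eef_pos: [0.6677, 0.0221, 0.1568]
tcp_rot: [-1.33, 1.327, -1.137]
ft_force: [1.7, -0.1, -0.2]
gripper_width: 0.0239
(array([0.6677, 0.0221, 0.1568]), array([-1.3295,  1.3268, -1.1366])) 7.55
[{'location': [191.2, 292.7], 'p': 0.86}]
(array([0.6657, 0.0205, 0.1574]), array([-1.3289,  1.3276, -1.1382])) 7.65
(array([0.6653, 0.0201, 0.1578]), array([-1.3283,  1.3279, -1.1388])) 7.7
```

View pics/wrist5.png

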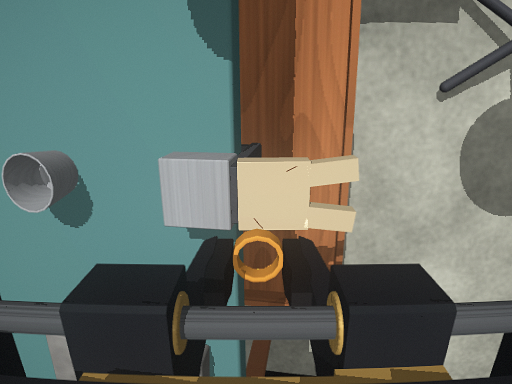

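View pics/side5.png

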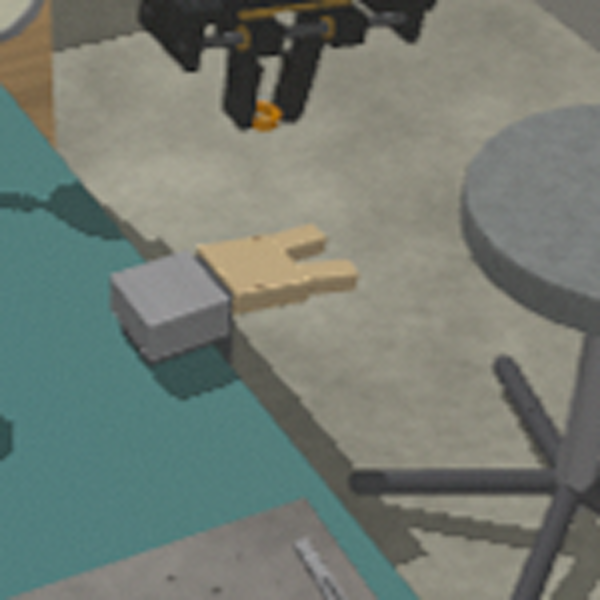

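View pics/scene5.png

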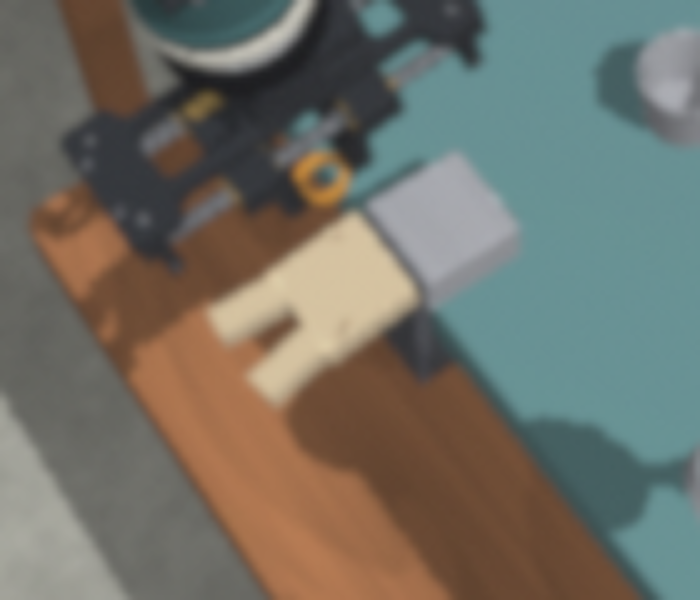

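Wrist view: solid wood spans cols 238–309, rows 159–229; V bottom at (196,309). Pin pose by fit:

Run:
```python
from h import *
from scipy.optimize import least_squares
np.set_printoptions(precision=4,suppress=True)
p=(np.array([0.6677,0.0221,0.1568]),np.array([-1.3295,1.3268,-1.1366]))
# (pin-frame pts) corner order: near -y, near +y, V mid
P=np.array([[-32,-30,0],[-32,30,0],[28,0,0],[28,-30,0],[28,30,0]])*1e-3
obs={"wrist":{0:(238,229),1:(238,159),2:(309,196),3:(309,229),4:(309,158)},
"side":{0:(225+235/4,120+312/4),1:(225+197/4,120+247/4),2:(225+290/4,120+257/4)},
"scene":{0:(150+358/5,170+208/5),1:(150+422/5,170+303/5),2:(150+298/5,170+318/5)}}
def world(t):
    return P@(R.from_euler("z",t[2])*R.from_euler("y",np.radians(10))).as_matrix().T+[t[0],t[1],.04]
def res(t,cams):
    o=[]
    W=world(t)
    for c in cams:
        q=proj(c,W,p)
        for k,uv in obs[c].items():o+=list(q[k]-uv)
    return o
for cams in (["wrist"],["side"],["scene"],["wrist","side","scene"]):
    r=least_squares(res,[.663,.014,0],args=(cams,));print(cams,r.x,np.round(r.fun,1))
print(proj("wrist",p[0],p))
```

```text
['wrist'] [0.6641 0.0155 0.0002] [-0.3  0.2 -2.1  0.6  0.8 -1.2 -0.8 -0.6  2.3  1. ]
['side'] [ 0.6629  0.005  -0.018 ] [ 0.4 -2.6 -0.4  1.1 -0.   1.6]
['scene'] [ 0.6605  0.0195 -0.0367] [ 0.7  1.5 -0.6 -1.3 -0.1 -0.1]
['wrist', 'side', 'scene'] [ 0.664   0.0155 -0.0013] [-0.5  0.2 -2.2  0.6  0.6 -1.  -0.9 -0.5  2.2  1.2 -0.9 -4.9 -1.9 -0.9
 -1.7 -0.7 -1.7  1.  -2.4 -2.2 -1.8 -0.2]
[[257.3942 255.9754]]
```

```bash
python3 -m crank '[{"tx":-3,"ty":-5,"tz":-30,"rx":0,"ry":0,"rz":0,"hand":-0.8},{"tx":-3,"ty":-5,"tz":-60,"rx":0,"ry":0,"rz":0,"hand":-0.8},{"tx":-3,"ty":-5,"tz":-85,"rx":0,"ry":0,"rz":0,"hand":-0.8},{"tx":-3,"ty":-5,"tz":-100,"rx":0,"ry":0,"rz":0,"hand":-0.8},{"tx":-3,"ty":-5,"tz":-100,"rx":0,"ry":0,"rz":0,"hand":-0.8}]'
python3 - <<'E'
from h import *
np.set_printoptions(precision=4,suppress=True)
for n in ["wrist","side","scene"]:
    im=ctrl.grab_frame(n)
    s=ctrl.observe();p=(s["eef_pos"],s["tcp_rot"]);print(p[0],s["clock"],s["ft_force"])
    if n=="side":im=cv2.resize(im[120:270,225:375],None,fx=4,fy=4,interpolation=2)
    if n=="scene":im=cv2.resize(im[170:290,150:290],None,fx=5,fy=5,interpolation=2)
    cv2.imwrite(f"pics/{n}6.png",im[:,:,::-1])
print(R.from_rotvec(p[1]).as_matrix())
E
```

```text
clock: 8.25
eef_pos: [0.6594, 0.0142, 0.056]
tcp_rot: [-1.331, 1.332, -1.137]
ft_force: [-1.2, -0.2, -0.7]
gripper_width: 0.0234
[0.6609 0.0144 0.0578] 8.3 [ 0.5315  0.2995 -0.0044]
[0.6622 0.0145 0.0592] 8.35 [ 0.515  -0.1917  0.982 ]
[0.663  0.0146 0.06  ] 8.4 [-0.3729 -0.2729  0.115 ]
[[-0.0065 -0.1566  0.9876]
 [-1.     -0.006  -0.0075]
 [ 0.0071 -0.9876 -0.1566]]
```

View pics/wrist6.png

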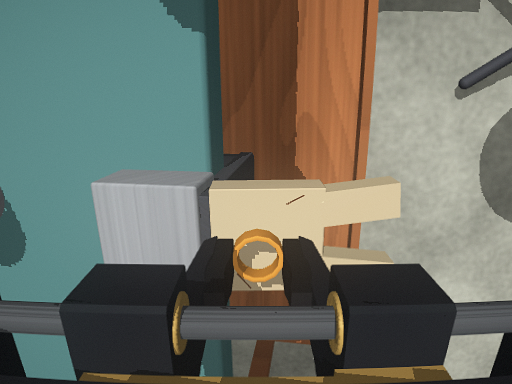

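View pics/side6.png

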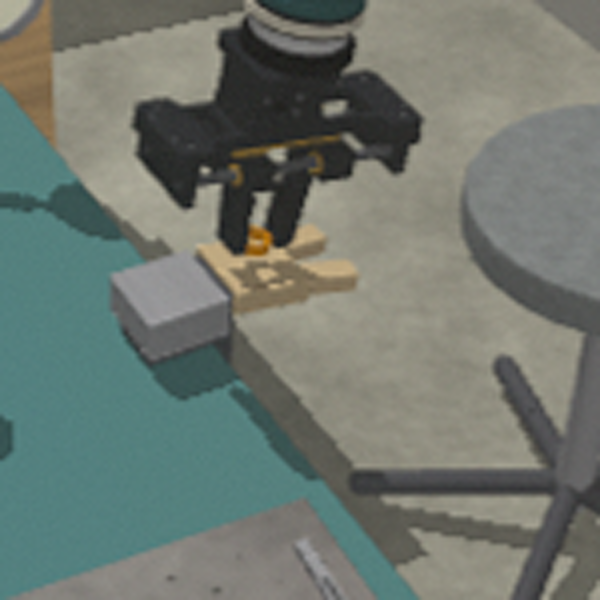

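```bash
python3 -m crank '[{"tx":-1,"ty":0,"tz":-4,"rx":0,"ry":0.017,"rz":0,"hand":-0.8},{"tx":-2,"ty":0,"tz":-9,"rx":0,"ry":0.017,"rz":0,"hand":-0.8},{"tx":-2,"ty":0,"tz":-13,"rx":0,"ry":0.017,"rz":0,"hand":-0.8},{"tx":-2,"ty":0,"tz":-13,"rx":0,"ry":0.017,"rz":0,"hand":-0.8},{"tx":-2,"ty":0,"tz":-13,"rx":0,"ry":0.017,"rz":0,"hand":-0.8}]'
python3 -m crank '[{"tx":0,"ty":0,"tz":-0.5,"rx":0,"ry":0,"rz":0,"hand":-0.8},{"tx":0,"ty":0,"tz":-1,"rx":0,"ry":0,"rz":0,"hand":-0.8},{"tx":0,"ty":0,"tz":-1.5,"rx":0,"ry":0,"rz":0,"hand":-0.8},{"tx":0,"ty":0,"tz":-1.5,"rx":0,"ry":0,"rz":0,"hand":-0.8},{"tx":0,"ty":0,"tz":-1.5,"rx":0,"ry":0,"rz":0,"hand":-0.8}]'
python3 - <<'E'
from h import *
np.set_printoptions(precision=4,suppress=True)
im=ctrl.grab_frame("wrist")
s=ctrl.observe();print(s["eef_pos"],s["ft_force"],R.from_rotvec(s["tcp_rot"]).as_matrix()[:,1])
cv2.imwrite("pics/w7.png",im[:,:,::-1])
E
```

```text
clock: 8.9
eef_pos: [0.6608, 0.0147, 0.0466]
tcp_rot: [-1.339, 1.339, -1.131]
ft_force: [1.2, 0.5, 0.6]
gripper_width: 0.0235
clock: 9.4
eef_pos: [0.6607, 0.0147, 0.0451]
tcp_rot: [-1.339, 1.339, -1.131]
ft_force: [-0.3, 0.0, -0.4]
gripper_width: 0.0236
[0.6608 0.0147 0.0452] [0.0496 0.2873 0.5611] [-0.174  -0.006  -0.9847]
```

View pics/w7.png

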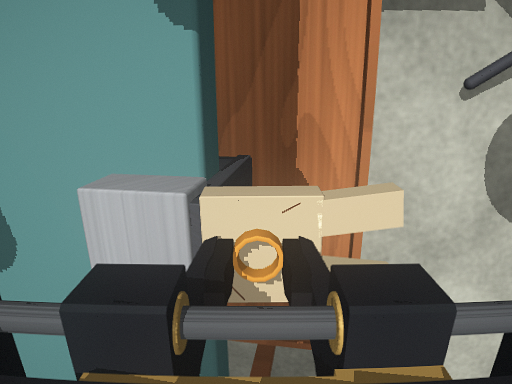

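```bash
python3 -m crank '[{"tx":0,"ty":0,"tz":-0.4,"rx":0,"ry":0,"rz":0,"hand":-0.8},{"tx":0,"ty":0,"tz":-0.8,"rx":0,"ry":0,"rz":0,"hand":-0.8},{"tx":0,"ty":0,"tz":-1.2,"rx":0,"ry":0,"rz":0,"hand":-0.8},{"tx":0,"ty":0,"tz":-1.2,"rx":0,"ry":0,"rz":0,"hand":-0.8},{"tx":0,"ty":0,"tz":-1.2,"rx":0,"ry":0,"rz":0,"hand":-0.8}]'
python3 -m crank '[{"tx":0,"ty":0,"tz":-0.3,"rx":0,"ry":0,"rz":0,"hand":-0.8},{"tx":0,"ty":0,"tz":-0.6,"rx":0,"ry":0,"rz":0,"hand":-0.8},{"tx":0,"ty":0,"tz":-0.9,"rx":0,"ry":0,"rz":0,"hand":-0.8},{"tx":0,"ty":0,"tz":-0.9,"rx":0,"ry":0,"rz":0,"hand":-0.8},{"tx":0,"ty":0,"tz":-0.9,"rx":0,"ry":0,"rz":0,"hand":-0.8}]'
```

```text
clock: 9.95
eef_pos: [0.6607, 0.0147, 0.0439]
tcp_rot: [-1.339, 1.339, -1.131]
ft_force: [0.1, 0.4, -0.9]
gripper_width: 0.0233
clock: 10.45
eef_pos: [0.6608, 0.0147, 0.0436]
tcp_rot: [-1.339, 1.339, -1.132]
ft_force: [-2.2, 0.1, 4.5]
gripper_width: 0.0236
```

Contact (4.5 N at the expected height). Release gently, then rise along the pin normal.

```bash
python3 -m crank '[{"tx":0,"ty":0,"tz":0,"rx":0,"ry":0,"rz":0,"hand":-0.44},{"tx":0,"ty":0,"tz":0,"rx":0,"ry":0,"rz":0,"hand":-0.4},{"tx":0,"ty":0,"tz":0,"rx":0,"ry":0,"rz":0,"hand":-0.35},{"tx":0,"ty":0,"tz":0,"rx":0,"ry":0,"rz":0,"hand":-0.2},{"tx":0,"ty":0,"tz":0,"rx":0,"ry":0,"rz":0,"hand":-0.1}]'
python3 -m crank '[{"tx":0,"ty":0,"tz":0,"rx":0,"ry":0,"rz":0,"hand":0.0},{"tx":0,"ty":0,"tz":2,"rx":0,"ry":0,"rz":0,"hand":0},{"tx":2,"ty":0,"tz":12,"rx":0,"ry":0,"rz":0,"hand":0},{"tx":5,"ty":0,"tz":30,"rx":0,"ry":0,"rz":0,"hand":0},{"tx":9,"ty":0,"tz":55,"rx":0,"ry":0,"rz":0,"hand":0}]'
python3 - <<'E'
from h import *
np.set_printoptions(precision=4,suppress=True)
for n in ["wrist","side","scene"]:
    s=ctrl.observe();p=(s["eef_pos"],s["tcp_rot"]);print(p,s["clock"],s["ft_force"])
    im=ctrl.grab_frame(n)
    if n=="side":
        cv2.imwrite("pics/sidefull8.png",im[:,:,::-1]);im=cv2.resize(im[120:270,225:375],None,fx=4,fy=4,interpolation=2)
    if n=="scene":
        cv2.imwrite("pics/scenefull8.png",im[:,:,::-1]);im=cv2.resize(im[170:290,150:290],None,fx=5,fy=5,interpolation=2)
    cv2.imwrite(f"pics/{n}8.png",im[:,:,::-1])
E
```

```text
clock: 10.95
eef_pos: [0.6607, 0.0147, 0.0433]
tcp_rot: [-1.339, 1.339, -1.131]
ft_force: [0.1, -0.3, -0.5]
gripper_width: 0.0395
clock: 11.45
eef_pos: [0.6689, 0.0147, 0.0982]
tcp_rot: [-1.341, 1.341, -1.13]
ft_force: [0.1, -0.7, 0.2]
gripper_width: 0.044
(array([0.6689, 0.0147, 0.0982]), array([-1.3407,  1.341 , -1.13  ])) 11.45 [ 0.0628 -0.7401  0.1892]
(array([0.673 , 0.0146, 0.1043]), array([-1.3339,  1.3343, -1.135 ])) 11.5 [ 2.0979 -0.1609  3.1414]
(array([0.6735, 0.0146, 0.1033]), array([-1.3325,  1.3329, -1.1361])) 11.55 [0.4    0.3926 0.969 ]
```

View pics/wrist8.png

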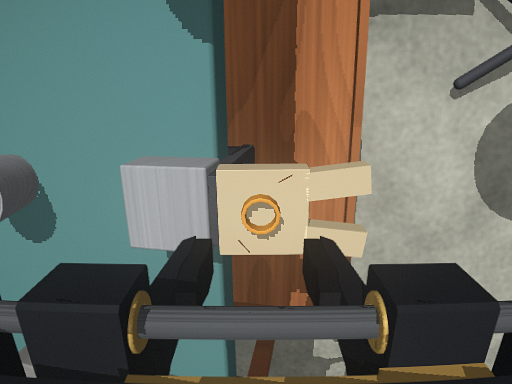

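View pics/side8.png

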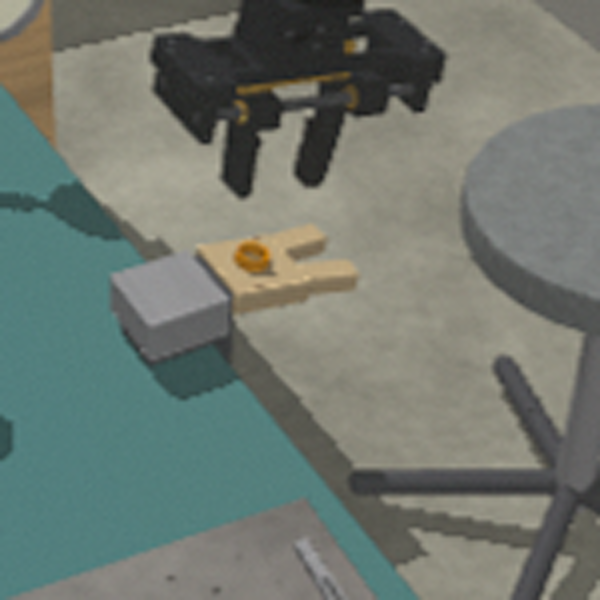

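View pics/scene8.png

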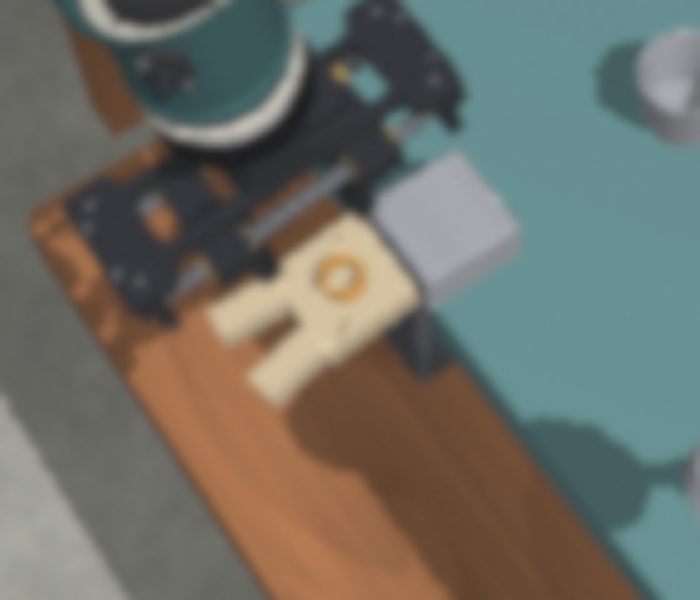

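Ring lies flat in the middle of the solid wood (wrist row 215, col 261). Next, the magnifier: zoom on it.

Run:
```python
import cv2
a=cv2.imread("pics/scenefull8.png");b=cv2.imread("pics/sidefull8.png")
cv2.imwrite("pics/z3.png",cv2.resize(a[235:310,275:375],None,fx=7,fy=7,interpolation=2))
cv2.imwrite("pics/z4.png",cv2.resize(b[95:185,170:270],None,fx=6,fy=6,interpolation=2))
```

```text
(no output)
```

View pics/z3.png

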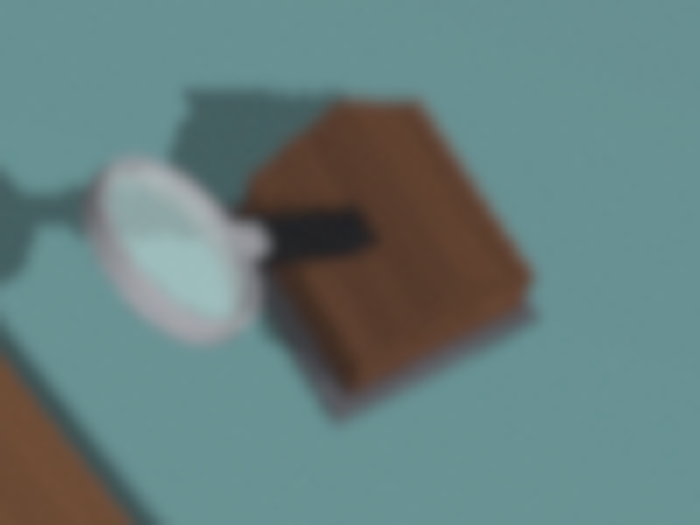

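View pics/z4.png

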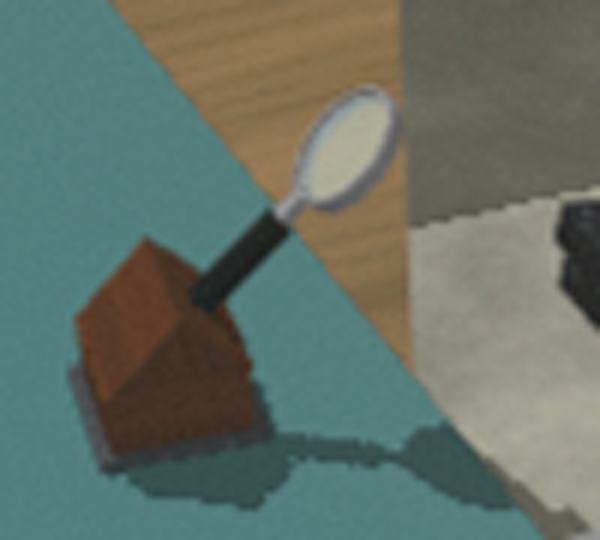

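```bash
cat > fit.py <<'E'
from h import *
from scipy.optimize import least_squares
np.set_printoptions(precision=4,suppress=True)
P=np.array([[98.1,0,139.1],[63.4,0,104.4],[21,0,62]])*1e-3
def world(t):return P@R.from_euler("z",t[2]).as_matrix().T+[t[0],t[1],0]
S=lambda x,y:(275+x/7-.4,235+y/7-.4)
D=lambda x,y:(170+x/6-.4,95+y/6-.4)
obs={"scene":[S(178,250),S(266,237),S(372,232)],"side":[D(350,148),D(278,220),D(205,297)]}
E
python3 - <<'E'
from fit import *
def res(t,cams):
    o=[]
    for c in cams:o+=list((proj(c,world(t))-obs[c]).ravel())
    return o
for cams in(["scene"],["side"],["scene","side"]):
    r=least_squares(res,[.5,.27,0],args=(cams,));print(cams,r.x,np.round(r.fun,1));print(world(r.x))
E
```

```text
['scene'] [ 0.4904  0.2872 -0.1878] [ 1.6 -1.2  0.4  0.4 -2.1  0.9]
[[0.5868 0.2689 0.1391]
 [0.5527 0.2754 0.1044]
 [0.511  0.2833 0.062 ]]
['side'] [ 0.5008  0.2855 -0.2662] [-0.5  0.3  0.6 -0.4 -0.1  0.1]
[[0.5955 0.2596 0.1391]
 [0.562  0.2688 0.1044]
 [0.5211 0.2799 0.062 ]]
['scene', 'side'] [ 0.4946  0.2863 -0.2006] [-0.4 -1.  -1.4  0.9 -3.7  1.5 -2.9 -0.4 -1.6 -0.8 -2.2  0.3]
[[0.5907 0.2668 0.1391]
 [0.5567 0.2737 0.1044]
 [0.5152 0.2821 0.062 ]]
```

```bash
cat > tgt.py <<'E'
from h import *
np.set_printoptions(precision=4,suppress=True)
def frame(psi,tilt):  # tool rotation with fingers tilted outward by tilt (0=down), lens yaw psi
    c,s=np.cos(psi),np.sin(psi);h=np.array([c,s,0]);k=np.array([0,0,1.])
    x=np.cos(tilt)*h+np.sin(tilt)*k; z=np.array([-s,c,0]); y=np.cross(z,x)
    return np.c_[x,y,z]
def delta(Rt,pt):
    s=ctrl.observe();R0=R.from_rotvec(s["tcp_rot"])
    rv=(R.from_matrix(Rt)*R0.inv()).as_rotvec()
    print("clock",s["clock"],"pos",s["eef_pos"],"d mm",(np.array(pt)-s["eef_pos"])*1e3,"rotvec",rv,np.degrees(np.linalg.norm(rv)),"q",s["q"])
E
python3 -c "
from tgt import *
delta(frame(-.2,0),[.50,.285,.25])"
```

```text
clock 11.6 pos [0.6721 0.0146 0.1012] d mm [-172.1213  270.3627  148.79  ] rotvec [ 0.1217 -0.1373  1.3743] 79.43941111071956 q [-0.0112  0.4709  1.5974 -0.0084  1.2424 -0.0008]
```

```bash
python3 -m crank '[{"tx":-5,"ty":0,"tz":40,"rx":0.012,"ry":-0.014,"rz":0.137,"hand":0},{"tx":-20,"ty":20,"tz":75,"rx":0.024,"ry":-0.027,"rz":0.275,"hand":0},{"tx":-40,"ty":50,"tz":105,"rx":0.036,"ry":-0.041,"rz":0.412,"hand":0},{"tx":-60,"ty":80,"tz":130,"rx":0.049,"ry":-0.055,"rz":0.55,"hand":0},{"tx":-80,"ty":115,"tz":145,"rx":0.061,"ry":-0.069,"rz":0.687,"hand":0}]'
python3 -c "
from tgt import *
delta(frame(-.2,0),[.50,.285,.25])"
```

```text
clock: 12.1
eef_pos: [0.5918, 0.1303, 0.2476]
tcp_rot: [-1.523, 0.743, -0.647]
ft_force: [0.1, 0.3, 0.0]
gripper_width: 0.0444
clock 12.1 pos [0.5918 0.1303 0.2476] d mm [-91.7533 154.7448   2.3833] rotvec [ 0.0591 -0.0664  0.6827] 39.444088388354466 q [ 0.1853  0.1848  1.6856 -0.0178  1.3566 -0.4978]
```

```bash
python3 -m crank '[{"tx":-20,"ty":35,"tz":2,"rx":0.012,"ry":-0.013,"rz":0.137,"hand":0},{"tx":-40,"ty":70,"tz":2,"rx":0.024,"ry":-0.027,"rz":0.273,"hand":0},{"tx":-65,"ty":105,"tz":2,"rx":0.036,"ry":-0.04,"rz":0.41,"hand":0},{"tx":-92,"ty":140,"tz":2,"rx":0.048,"ry":-0.053,"rz":0.546,"hand":0},{"tx":-92,"ty":155,"tz":2,"rx":0.059,"ry":-0.066,"rz":0.683,"hand":0}]'
python3 - <<'E'
from tgt import *
ctrl.grab_frame("wrist");s=ctrl.observe();p=(s["eef_pos"],s["tcp_rot"])
im=ctrl.grab_frame("wrist");cv2.imwrite("pics/w9.png",im[:,:,::-1]);np.save("p9.npy",np.array(p))
print(p,s["q"])
for t in["lens","handle","tool_block"]:print(t,ctrl.find_in("wrist",t))
E
```

```text
clock: 12.6
eef_pos: [0.4959, 0.2875, 0.2483]
tcp_rot: [-1.566, 0.152, -0.148]
ft_force: [1.6, -0.1, -0.6]
gripper_width: 0.0442
(array([0.4971, 0.2884, 0.2485]), array([-1.5645,  0.1468, -0.1447])) [ 0.4813  0.0692  1.8112  0.002   1.2616 -0.9045]
lens [{'location': [276.6, 257.1], 'p': 0.85}]
handle [{'location': [279.4, 254.1], 'p': 0.71}]
tool_block [{'location': [159.2, 251.8], 'p': 0.69}]
```

View pics/w9.png

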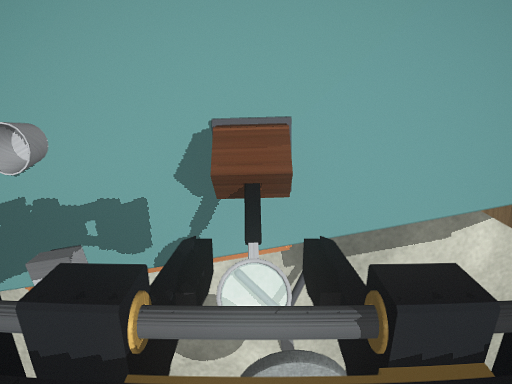

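Wrist view: handle runs straight down col 252–254, black end at (243,253), lens rim top at (258,254), lens sides at cols 218/291. Fit with all cameras.

Run:
```python
from fit import *
p=np.load("p9.npy")
W0=np.array([[63.4,0,104.4],[74,0,115],[98.1-0,-34,139.1],[98.1,34,139.1]])*1e-3
ow=[(253,243),(254,257.5),(217.5,None),(291.5,None)]
def tw(t,P):return P@R.from_euler("z",t[2]).as_matrix().T+[t[0],t[1],0]
# mouth u
def resw(t):
    q=proj("wrist",tw(t,W0),p);o=[]
    for a,b in zip(q,ow):
        o.append(a[0]-b[0]); 
        if b[1] is not None:o.append(a[1]-b[1])
    q=proj("wrist",tw(t,np.array([[.027,0,.068],[.1223-.0001,0,.1633]])),p)
    o.append(q[0][0]-252);return o
def res(t):
    o=[2*x for x in resw(t)]
    for c in("scene","side"):o+=list((proj(c,world(t))-obs[c]).ravel())
    return o
for f in(resw,res):
    r=least_squares(f,[.495,.286,-.2]);print(r.x,np.round(r.fun,1));t=r.x;print(tw(t,np.array([[.0457,0,.0867],[.0981,0,.1391]])))
```

```text
[ 0.4946  0.2822 -0.146 ] [ 0.2 -0.3 -0.4  0.4 -1.   1.3 -0. ]
[[0.5398 0.2755 0.0867]
 [0.5916 0.2679 0.1391]]
[ 0.4945  0.2824 -0.1487] [ 0.5 -0.8 -0.8  0.7 -2.2  2.4  0.3 -0.3 -0.4 -1.7  0.8 -4.4  0.7 -2.8
 -0.7 -1.4 -0.7 -1.8  0.7]
[[0.5397 0.2757 0.0867]
 [0.5915 0.2679 0.1391]]
```

```bash
cat >> tgt.py <<'E'
def grasp(off,psi=-.147,H=(.5398,.2756,.0867),along=.006,tilt=np.pi/4):
    F=frame(psi,tilt);return F,np.array(H)+along*F[:,0]+.019*F[:,1]-off*F[:,1]
E
python3 -c "
from tgt import *
F,t=grasp(.08);print(t);delta(F,t);print(grasp(0)[1])"
```

```text
[0.5013 0.2813 0.1341]
clock 12.85 pos [0.4998 0.2844 0.2489] d mm [   1.5514   -3.1245 -114.8024] rotvec [-0.1353 -0.7748  0.0535] 45.169032854074445 q [ 0.4744  0.0706  1.8089 -0.0007  1.2639 -0.8934]
[0.5573 0.273  0.0775]
```

```bash
python3 -m crank '[{"tx":0,"ty":0,"tz":0,"rx":-0.023,"ry":-0.13,"rz":0.009,"hand":0},{"tx":0,"ty":-1,"tz":-5,"rx":-0.045,"ry":-0.26,"rz":0.018,"hand":0},{"tx":0,"ty":-2,"tz":-15,"rx":-0.068,"ry":-0.39,"rz":0.027,"hand":0},{"tx":0,"ty":-3,"tz":-30,"rx":-0.09,"ry":-0.52,"rz":0.036,"hand":0},{"tx":0,"ty":-3,"tz":-50,"rx":-0.113,"ry":-0.65,"rz":0.045,"hand":0}]'
python3 -c "
from tgt import *
F,t=grasp(.08);delta(F,t)"
```

```text
clock: 13.35
eef_pos: [0.501, 0.2796, 0.2024]
tcp_rot: [-1.555, -0.384, -0.633]
ft_force: [0.2, -1.2, -0.5]
gripper_width: 0.0439
clock 13.35 pos [0.501  0.2796 0.2024] d mm [  0.3227   1.6535 -68.2945] rotvec [-0.0262 -0.1367  0.0152] 8.024564807261758 q [ 0.7488 -0.1127  2.2116 -0.7562  0.7618 -0.1704]
```

```bash
python3 -m crank '[{"tx":0,"ty":1,"tz":-12,"rx":-0.013,"ry":-0.07,"rz":0.008,"hand":0},{"tx":0,"ty":2,"tz":-28,"rx":-0.026,"ry":-0.137,"rz":0.015,"hand":0},{"tx":0,"ty":2,"tz":-48,"rx":-0.026,"ry":-0.137,"rz":0.015,"hand":0},{"tx":0,"ty":2,"tz":-68,"rx":-0.026,"ry":-0.137,"rz":0.015,"hand":0},{"tx":0,"ty":2,"tz":-68,"rx":-0.026,"ry":-0.137,"rz":0.015,"hand":0}]'
python3 - <<'E'
from tgt import *
ctrl.grab_frame("side");im=ctrl.grab_frame("side");cv2.imwrite("pics/s10.png",cv2.resize(im[60:210,130:310],None,fx=4,fy=4,interpolation=2)[:,:,::-1])
F,t=grasp(.08);delta(F,t)
s=ctrl.observe();p=(s["eef_pos"],s["tcp_rot"])
im=ctrl.grab_frame("wrist");cv2.imwrite("pics/w10.png",im[:,:,::-1]);np.save("p10.npy",np.array(p))
E
```

```text
clock: 13.85
eef_pos: [0.5, 0.2788, 0.1307]
tcp_rot: [-1.542, -0.504, -0.726]
ft_force: [0.1, -0.6, 0.5]
gripper_width: 0.044
clock 13.95 pos [0.5016 0.2806 0.1341] d mm [-0.2396  0.7172 -0.0669] rotvec [ 0.0005 -0.0003  0.0026] 0.15025948641515421 q [ 0.8157 -0.0003  2.326  -1.1799  0.6802  0.3085]
```

View pics/w10.png

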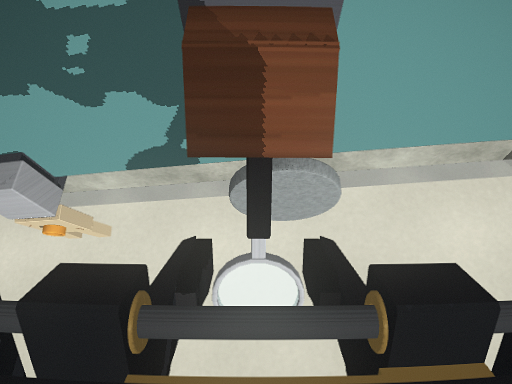

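View pics/s10.png

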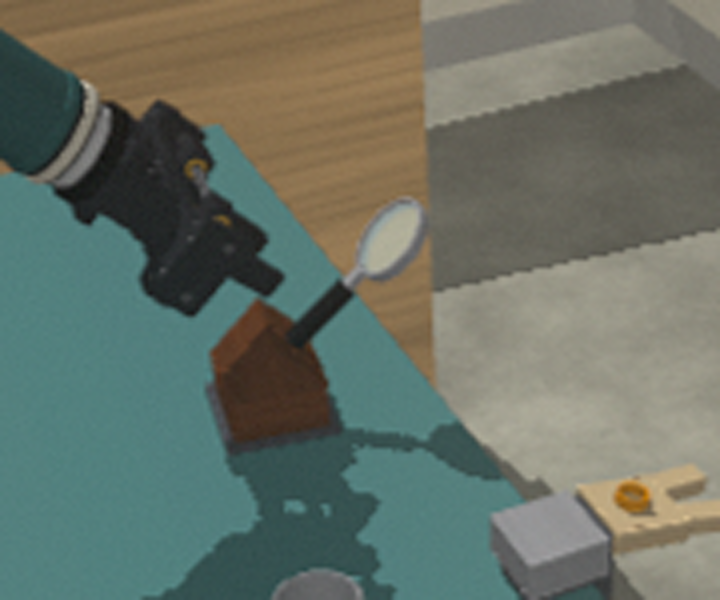

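j4 at −1.18 is near its limit (−1.31); I'll fit a small kinematic model to the recorded poses to check the grasp pose before moving.

```bash
cat > kin.py <<'E'
from tgt import *
from scipy.optimize import least_squares
D=[([1.22407,.26472,1.60535,0,1.27369,-.0369],[.20557,.6422,.23742]),
([-.0112,.4709,1.5974,-.0084,1.2424,-.0008],[.6721,.0146,.1012]),
([.1853,.1848,1.6856,-.0178,1.3566,-.4978],[.5918,.1303,.2476]),
([.4744,.0706,1.8089,-.0007,1.2639,-.8934],[.4998,.2844,.2489]),
([.7488,-.1127,2.2116,-.7562,.7618,-.1704],[.501,.2796,.2024]),
([.8157,-.0003,2.326,-1.1799,.6802,.3085],[.5016,.2806,.1341]),
([.4813,.0692,1.8112,.002,1.2616,-.9045],[.4971,.2884,.2485])]
def fk(q,P):
    d1,a1,a2,a3,o3,L=P
    Ry=lambda a:R.from_euler("y",a)
    R1=R.from_euler("z",q[0]);R2=R1*Ry(q[1]);R3=R2*Ry(q[2]);R4=R3*R.from_euler("z",q[3]);R5=R4*Ry(q[4]);R6=R5*R.from_euler("z",SG*q[5])
    p=np.array([0,0,d1])+R1.apply([a1,0,0])+R2.apply([0,0,a2])+R3.apply([o3,0,a3])+R5.apply([0,0,L])
    return p,R6
SG=1
r=least_squares(lambda P:np.concatenate([fk(q,P)[0]-x for q,x in D]),[.3,0,.4,.4,0,.25])
PK=r.x
if __name__=="__main__":
    print(r.x,np.abs(r.fun).max())
LO=np.array([-2.63,-.94,.31,-1.31,0,-2.55]);HI=np.array([2.63,2.18,2.57,4.45,2.66,2.55])
def tooly(q):return fk(q,PK)[1].apply([0,0,1])
# constant flange->tool from last sample
def setC():
    from rig import ctrl
    s=ctrl.observe();return fk(s["q"],PK)[1].inv()*R.from_rotvec(s["tcp_rot"]),s
def ik(F,t,q0,C,free=True):
    Rt=R.from_matrix(F)
    def f(q):
        p,Rr=fk(q,PK);return np.r_[(p-t)*10,((Rr*C).inv()*Rt).as_rotvec()]
    q0=np.clip(q0,LO-.5,HI+.5)
    s=least_squares(f,q0);return s.x,np.abs(s.fun).max()
E
python3 kin.py
python3 - <<'E'
import kin
from kin import *
C,s=setC()
# check sign with other sample
for SGv in(1,-1):
    kin.SG=SGv
    Cs=[fk(q,PK)[1].inv().as_matrix() for q,_ in D[:1]]
    print(SGv,(fk(D[0][0],PK)[1].inv()*R.from_rotvec([-1.55921766,.24352966,-.24291832])).as_rotvec(),(fk(s["q"],PK)[1].inv()*R.from_rotvec(s["tcp_rot"])).as_rotvec())
E
```

```text
[ 0.2135  0.0366  0.4817  0.5274 -0.0119  0.2971] 0.02451379533042265
1 [ 1.2092 -1.2092 -1.2092] [ 1.2092 -1.2092 -1.2092]
-1 [ 1.1734 -1.2633 -1.2634] [ 1.4397 -0.7438 -0.7438]
```

```bash
python3 - <<'E'
import re
s=open("kin.py").read()
s=s.replace("d1,a1,a2,a3,o3,L=P","d1,a1,a2,a3,o3,L,o5,y3,tx=P").replace("R3.apply([o3,0,a3])","R3.apply([o3,y3,a3])").replace("R5.apply([0,0,L])","R5.apply([o5,0,L])+R6.apply([tx,0,0])*0").replace(".4,.4,0,.25]",".4,.4,0,.25,0,0,0]")
s=s.replace("np.concatenate([fk(q,P)[0]-x for q,x in D])","np.r_[np.concatenate([fk(q,P)[0]-x for q,x in D]),.002*np.array(P)]")
s=s.replace("print(r.x,np.abs(r.fun).max())","print(r.x);print(r.fun.reshape(-1,3)*1e3)")
open("kin.py","w").write(s)
E
python3 kin.py
```

```text
[ 0.2518 -0.0001  0.512   0.5662  0.0014  0.3403 -0.      0.0249  0.    ]
[[ 0.0088  0.0001  0.0019]
 [ 0.0292  0.056   0.0126]
 [-0.0243 -0.0706  0.0473]
 [ 0.0087 -0.0188 -0.0106]
 [ 0.0289  0.0378 -0.0207]
 [-0.0248 -0.0182  0.0142]
 [-0.0204  0.0162 -0.0456]
 [ 0.5036 -0.0001  1.0239]
 [ 1.1324  0.0027  0.6805]
 [-0.0001  0.0498  0.    ]]
```

Exact model. Check IK for the grasp, withdrawal and final pose.

```bash
cat > chk.py <<'E'
from kin import *
C,s=setC();q=s["q"]
for tilt in(45,40):
  q=s["q"]
  for off,al in((.08,.006),(.04,.006),(0,.006),(0,-.0),(0,.01)):
    F,t=grasp(off,along=al,tilt=np.radians(tilt));q,e=ik(F,t,q,C);print("grasp",tilt,off,al,q,round(e,4))
  F,t=grasp(0,tilt=np.radians(tilt));hx=np.array([np.cos(-.147),np.sin(-.147),1])/2**.5
  for d in(.03,.06,.1):
    q,e=ik(F,t+d*hx,q,C);print("draw",d,q,round(e,4))
ring=np.array([.661,.0147,.0449])
for psi in(-.5,-.3,0,.2):
    F=frame(psi,0);t=ring+[0,0,.08]-.068*F[:,0]+.019*F[:,1]
    q2,e=ik(F,t,np.array([0,.4,1.6,0,1.2,-1.5]),C);print("final",psi,t,q2,round(e,4))
E
python3 chk.py
```

```text
grasp 45 0.08 0.006 [ 0.8164 -0.0007  2.3266 -1.1813  0.6785  0.3088] 0.0
grasp 45 0.04 0.006 [ 0.762   0.082   2.3107 -1.2862  0.6202  0.3919] 0.0
grasp 45 0 0.006 [ 0.7117  0.1667  2.2876 -1.4016  0.574   0.4855] 0.0
grasp 45 0 -0.0 [ 0.7189  0.1711  2.2941 -1.4136  0.5768  0.5066] 0.0
grasp 45 0 0.01 [ 0.7068  0.1639  2.2832 -1.3935  0.5722  0.4715] 0.0
draw 0.03 [ 0.6765  0.1478  2.2533 -1.3391  0.562   0.38  ] 0.0
draw 0.06 [ 0.6434  0.1335  2.216  -1.2735  0.5534  0.2746] 0.0
draw 0.1 [ 0.6024  0.1213  2.162  -1.1831  0.5472  0.1359] 0.0
grasp 40 0.08 0.006 [ 0.7659 -0.0137  2.2843 -0.9914  0.6533  0.0919] 0.0
grasp 40 0.04 0.006 [ 0.7197  0.0681  2.273  -1.0828  0.588   0.1661] 0.0
grasp 40 0 0.006 [ 0.6768  0.1526  2.2545 -1.1891  0.5331  0.2551] 0.0
grasp 40 0 -0.0 [ 0.6843  0.1549  2.2619 -1.202   0.5341  0.2765] 0.0
grasp 40 0 0.01 [ 0.6719  0.1511  2.2496 -1.1805  0.5325  0.2408] 0.0
draw 0.03 [ 0.6437  0.1379  2.2175 -1.1173  0.5332  0.1438] 0.0
draw 0.06 [ 0.6126  0.1277  2.1776 -1.0462  0.5368  0.0363] 0.0
draw 0.1 [ 0.574   0.1203  2.1205 -0.9544  0.5469 -0.0999] 0.0
final -0.5 [0.6013 0.0473 0.1059] [ 0.0372  0.2445  1.8872 -0.      1.0099 -1.0336] 0.0
final -0.3 [0.596  0.0348 0.1059] [ 0.0166  0.2339  1.9006 -0.      1.0072 -1.2542] 0.0
final 0 [0.593  0.0147 0.1059] [-0.0172  0.2271  1.909  -0.      1.0055 -1.588 ] 0.0
final 0.2 [0.5944 0.0012 0.1059] [-0.0399  0.2292  1.9064  0.      1.006  -1.8107] 0.0
```

Tilt 40° (5° off square to the handle) keeps j4 within range. Re-aim accordingly.

```bash
python3 -c "
from tgt import *
F,t=grasp(.045,along=.008,tilt=np.radians(40));delta(F,t);print(t,F[:,1],grasp(0,along=.008,tilt=np.radians(40))[1])"
```

```text
clock 14.0 pos [0.502  0.2812 0.1352] d mm [ 27.3333  -4.0848 -23.3999] rotvec [0.012  0.0873 0.0023] 5.050135715091468 q [ 0.8159 -0.0012  2.3251 -1.18    0.68    0.3086]
[0.5293 0.2772 0.1118] [ 0.6359 -0.0941 -0.766 ] [0.5579 0.2729 0.0773]
```

```bash
python3 -m crank '[{"tx":2,"ty":0,"tz":2,"rx":0.006,"ry":0.044,"rz":0.001,"hand":0},{"tx":9,"ty":-1,"tz":0,"rx":0.012,"ry":0.087,"rz":0.002,"hand":0},{"tx":18,"ty":-3,"tz":-12,"rx":0.012,"ry":0.087,"rz":0.002,"hand":0},{"tx":27,"ty":-4,"tz":-23,"rx":0.012,"ry":0.087,"rz":0.002,"hand":0},{"tx":27,"ty":-4,"tz":-23,"rx":0.012,"ry":0.087,"rz":0.002,"hand":0}]'
python3 - <<'E'
from tgt import *
ctrl.grab_frame("side")
s=ctrl.observe();p=(s["eef_pos"],s["tcp_rot"])
im=ctrl.grab_frame("wrist");cv2.imwrite("pics/w11.png",im[:,:,::-1]);np.save("p11.npy",np.array(p))
F,t=grasp(0,along=.008,tilt=np.radians(40));delta(F,t)
psi=-.147;hx=np.array([np.cos(psi),np.sin(psi),1])/2**.5;H=np.array([.5398,.2756,.0867])
print("pred end, mid, rim",proj("wrist",np.array([H+.025*hx,H,H+.04*hx,p[0]]),p))
E
```

```text
clock: 14.5
eef_pos: [0.5302, 0.2767, 0.1128]
tcp_rot: [-1.549, -0.437, -0.663]
ft_force: [0.3, -0.6, 0.1]
gripper_width: 0.044
clock 14.6 pos [0.5297 0.2772 0.1133] d mm [ 28.2859  -4.2826 -36.0151] rotvec [-0.0008  0.0014  0.0014] 0.12193834271170334 q [ 0.7229  0.0552  2.2713 -1.0653  0.5972  0.1486]
pred end, mid, rim [[258.3691 260.6787]
 [258.2735 218.706 ]
 [258.4227 284.5379]
 [258.0825 256.8066]]
```

View pics/w11.png

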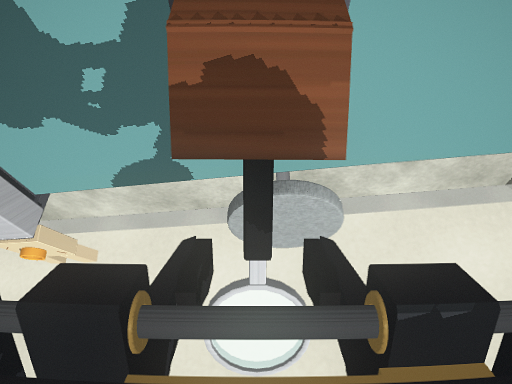

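Prediction matches the picture (handle end at row 261, col 258). Advance and grip.

```bash
python3 -m crank '[{"tx":8,"ty":-1,"tz":-10,"rx":0,"ry":0,"rz":0,"hand":0},{"tx":16,"ty":-2,"tz":-20,"rx":0,"ry":0,"rz":0,"hand":0},{"tx":23,"ty":-3,"tz":-29,"rx":0,"ry":0,"rz":0,"hand":0},{"tx":28,"ty":-4,"tz":-36,"rx":0,"ry":0,"rz":0,"hand":0},{"tx":28,"ty":-4,"tz":-36,"rx":0,"ry":0,"rz":0,"hand":0}]'
python3 - <<'E'
from tgt import *
ctrl.grab_frame("wrist")
F,t=grasp(0,along=.008,tilt=np.radians(40));delta(F,t);print(ctrl.observe()["ft_force"])
im=ctrl.grab_frame("side");cv2.imwrite("pics/s12.png",cv2.resize(im[60:210,130:310],None,fx=4,fy=4,interpolation=2)[:,:,::-1])
im=ctrl.grab_frame("wrist");cv2.imwrite("pics/w12.png",im[:,:,::-1])
E
```

```text
clock: 15.1
eef_pos: [0.5577, 0.273, 0.0771]
tcp_rot: [-1.549, -0.437, -0.662]
ft_force: [-0.5, -0.1, -0.1]
gripper_width: 0.0441
clock 15.15 pos [0.5577 0.2731 0.0775] d mm [ 0.2589 -0.2254 -0.197 ] rotvec [-0.0007  0.0014  0.0016] 0.12798467158041696 q [ 0.6759  0.1518  2.2524 -1.1872  0.5343  0.2531]
[-0.7796 -0.522  -0.2192]
```

View pics/s12.png

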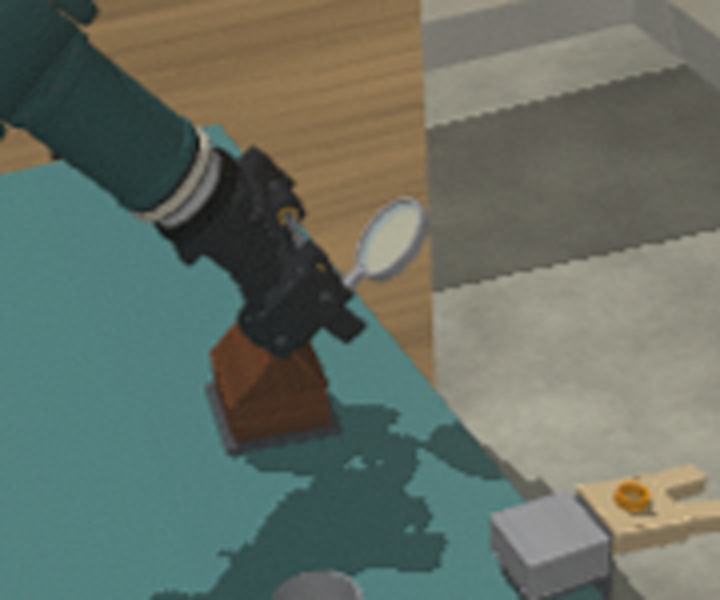

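View pics/w12.png

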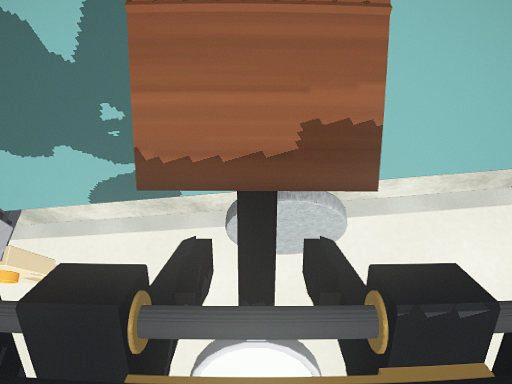

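```bash
python3 -m crank '[{"tx":0,"ty":0,"tz":0,"rx":0,"ry":0,"rz":0,"hand":-0.2},{"tx":0,"ty":0,"tz":0,"rx":0,"ry":0,"rz":0,"hand":-0.4},{"tx":0,"ty":0,"tz":0,"rx":0,"ry":0,"rz":0,"hand":-0.6},{"tx":0,"ty":0,"tz":0,"rx":0,"ry":0,"rz":0,"hand":-0.9},{"tx":0,"ty":0,"tz":0,"rx":0,"ry":0,"rz":0,"hand":-0.9}]' 40
python3 -m crank '[{"tx":0,"ty":0,"tz":0,"rx":0,"ry":0,"rz":0,"hand":-0.9},{"tx":0,"ty":0,"tz":0,"rx":0,"ry":0,"rz":0,"hand":-0.9},{"tx":0,"ty":0,"tz":0,"rx":0,"ry":0,"rz":0,"hand":-0.9},{"tx":0,"ty":0,"tz":0,"rx":0,"ry":0,"rz":0,"hand":-0.9},{"tx":0,"ty":0,"tz":0,"rx":0,"ry":0,"rz":0,"hand":-0.9}]' 40
```

```text
clock: 15.75
eef_pos: [0.5577, 0.2735, 0.0781]
tcp_rot: [-1.548, -0.438, -0.663]
ft_force: [-0.7, -0.4, 1.0]
gripper_width: 0.0152
clock: 16.25
eef_pos: [0.5578, 0.2735, 0.0781]
tcp_rot: [-1.547, -0.438, -0.663]
ft_force: [-1.2, 0.4, 0.3]
gripper_width: 0.0154
```

```bash
python3 -m crank '[{"tx":2.1,"ty":-0.3,"tz":2.1,"rx":0,"ry":0,"rz":0,"hand":-0.9},{"tx":4.2,"ty":-0.6,"tz":4.2,"rx":0,"ry":0,"rz":0,"hand":-0.9},{"tx":7,"ty":-1,"tz":7.1,"rx":0,"ry":0,"rz":0,"hand":-0.9},{"tx":10.5,"ty":-1.6,"tz":10.6,"rx":0,"ry":0,"rz":0,"hand":-0.9},{"tx":14,"ty":-2.1,"tz":14.1,"rx":0,"ry":0,"rz":0,"hand":-0.9}]'
python3 -c "
from rig import ctrl
ctrl.grab_frame('wrist');s=ctrl.observe();print(s['eef_pos'],s['ft_force'],s['wrist_torque'])"
```

```text
clock: 16.75
eef_pos: [0.5725, 0.2715, 0.0929]
tcp_rot: [-1.547, -0.439, -0.664]
ft_force: [-0.4, -1.1, -0.3]
gripper_width: 0.0149
[0.5732657  0.27167994 0.09381693] [ 1.41881297  0.60181639 -0.03586192] [0.05616462 0.423134   0.00773615]
```

Sliding freely. Continue the draw.

```bash
python3 -m crank '[{"tx":6,"ty":-0.9,"tz":6,"rx":0,"ry":0,"rz":0,"hand":-0.9},{"tx":12,"ty":-1.8,"tz":12,"rx":0,"ry":0,"rz":0,"hand":-0.9},{"tx":18,"ty":-2.7,"tz":18,"rx":0,"ry":0,"rz":0,"hand":-0.9},{"tx":24,"ty":-3.6,"tz":24,"rx":0,"ry":0,"rz":0,"hand":-0.9},{"tx":30,"ty":-4.4,"tz":30,"rx":0,"ry":0,"rz":0,"hand":-0.9}]'
python3 -m crank '[{"tx":6,"ty":-0.9,"tz":7,"rx":0,"ry":0,"rz":0,"hand":-0.9},{"tx":12,"ty":-1.8,"tz":16,"rx":0,"ry":0,"rz":0,"hand":-0.9},{"tx":18,"ty":-2.7,"tz":30,"rx":0,"ry":0,"rz":0,"hand":-0.9},{"tx":24,"ty":-3.6,"tz":50,"rx":0,"ry":0,"rz":0,"hand":-0.9},{"tx":24,"ty":-4.4,"tz":70,"rx":0,"ry":0,"rz":0,"hand":-0.9}]'
python3 - <<'E'
from kin import *
ctrl.grab_frame("wrist");
C,s=setC();print(s["ft_force"],s["wrist_torque"],s["gripper_width"])
im=ctrl.grab_frame("side");cv2.imwrite("pics/s13.png",cv2.resize(im[30:210,130:330],None,fx=3.5,fy=3.5,interpolation=2)[:,:,::-1])
im=ctrl.grab_frame("wrist");cv2.imwrite("pics/w13.png",im[:,:,::-1])
ring=np.array([.661,.0147,.0449])
hrel=np.radians(5)
for psi in(-.4,-.2,0):
    F=frame(psi,-hrel);h=frame(psi,0)[:,0]
    t=ring+[0,0,.08]-.066*h+.019*F[:,1]
    print(psi,t,ik(F,t,np.array([0,.3,1.8,0,1.,-1.2]),C));delta(F,t)
E
```

```text
clock: 17.3
eef_pos: [0.6038, 0.2671, 0.1244]
tcp_rot: [-1.546, -0.439, -0.665]
ft_force: [-0.0, 0.3, -1.5]
gripper_width: 0.0154
clock: 17.8
eef_pos: [0.6283, 0.2624, 0.1949]
tcp_rot: [-1.547, -0.439, -0.665]
ft_force: [1.2, 0.4, -1.1]
gripper_width: 0.0153
[1.223  0.006  1.1646] [0.0622 0.3094 0.0267] 0.015247109957794071
-0.4 [0.5987 0.041  0.106 ] (array([ 0.0074,  0.2866,  1.8359,  0.0388,  1.0996, -1.1824]), np.float64(3.591765773691691e-10))
clock 17.95 pos [0.6289 0.2632 0.1966] d mm [ -30.2411 -222.1462  -90.6253] rotvec [ 0.2104  0.7658 -0.2354] 47.45713463268789 q [ 0.573   0.057   2.0848 -0.846   0.6041 -0.2286]
-0.2 [0.5947 0.0281 0.106 ] (array([-0.0042,  0.2822,  1.8416,  0.019 ,  1.1035, -1.3843]), np.float64(3.3306690738754696e-15))
clock 17.95 pos [0.6289 0.2632 0.1966] d mm [ -34.2332 -235.0515  -90.6253] rotvec [ 0.1326  0.7811 -0.046 ] 45.469545537116254 q [ 0.573   0.057   2.0848 -0.846   0.6041 -0.2286]
0 [0.5933 0.0147 0.106 ] (array([-0.0164,  0.2805,  1.8438, -0.0016,  1.1046, -1.5864]), np.float64(1.6653345369377348e-14))
clock 17.95 pos [0.6289 0.2632 0.1966] d mm [ -35.5818 -248.4927  -90.6253] rotvec [0.054  0.7911 0.1435] 46.168298238654394 q [ 0.573   0.057   2.0848 -0.846   0.6041 -0.2286]
```

View pics/s13.png

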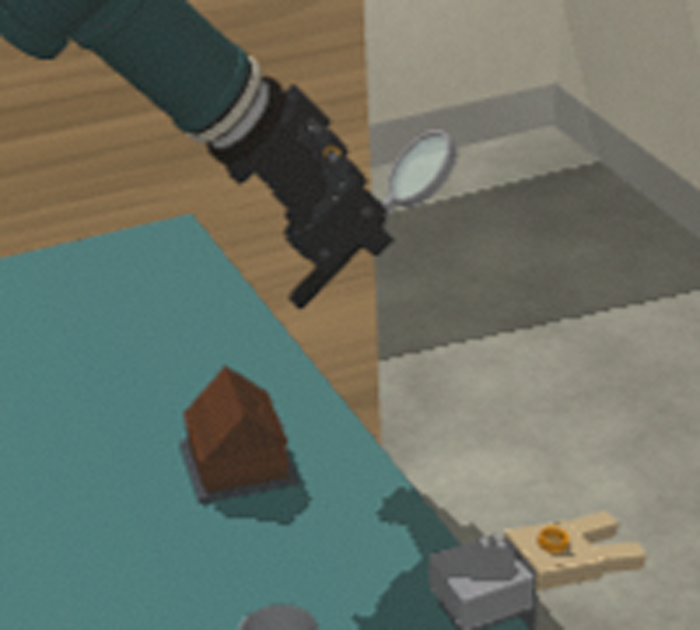

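View pics/w13.png

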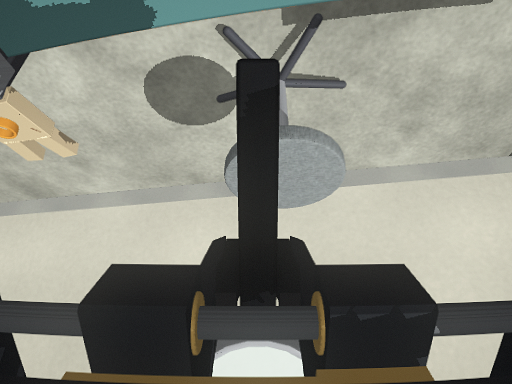

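```bash
python3 -m crank '[{"tx":-2,"ty":-15,"tz":3,"rx":0.013,"ry":0.078,"rz":-0.005,"hand":-0.9},{"tx":-5,"ty":-38,"tz":6,"rx":0.027,"ry":0.156,"rz":-0.009,"hand":-0.9},{"tx":-9,"ty":-63,"tz":8,"rx":0.04,"ry":0.234,"rz":-0.014,"hand":-0.9},{"tx":-13,"ty":-90,"tz":8,"rx":0.053,"ry":0.312,"rz":-0.018,"hand":-0.9},{"tx":-17,"ty":-118,"tz":8,"rx":0.066,"ry":0.39,"rz":-0.023,"hand":-0.9}]'
cat > fin.py <<'E'
from tgt import *
ring=np.array([.661,.0147,.0449]);psi=-.2;hrel=np.radians(5)
F=frame(psi,-hrel);h=frame(psi,0)[:,0]
t=ring+[0,0,.08]-.066*h+.019*F[:,1]
if __name__=="__main__":delta(F,t)
E
python3 fin.py
```

```text
clock: 18.45
eef_pos: [0.6107, 0.1443, 0.2032]
tcp_rot: [-1.573, -0.102, -0.377]
ft_force: [-0.2, 0.1, -1.5]
gripper_width: 0.0154
clock 18.45 pos [0.6107 0.1443 0.2032] d mm [ -16.0465 -116.1248  -97.2435] rotvec [ 0.0662  0.3862 -0.0234] 22.48876761267935 q [ 0.257   0.0369  1.9606 -0.1569  0.8694 -1.053 ]
```

```bash
python3 -m crank '[{"tx":-4,"ty":-30,"tz":-2,"rx":0.013,"ry":0.078,"rz":-0.005,"hand":-0.9},{"tx":-8,"ty":-60,"tz":-8,"rx":0.027,"ry":0.156,"rz":-0.009,"hand":-0.9},{"tx":-12,"ty":-88,"tz":-16,"rx":0.04,"ry":0.234,"rz":-0.014,"hand":-0.9},{"tx":-15,"ty":-108,"tz":-26,"rx":0.053,"ry":0.312,"rz":-0.018,"hand":-0.9},{"tx":-16,"ty":-116,"tz":-36,"rx":0.066,"ry":0.386,"rz":-0.023,"hand":-0.9}]'
python3 -m crank '[{"tx":0,"ty":0,"tz":-8,"rx":0,"ry":0,"rz":0,"hand":-0.9},{"tx":0,"ty":0,"tz":-18,"rx":0,"ry":0,"rz":0,"hand":-0.9},{"tx":0,"ty":0,"tz":-26,"rx":0,"ry":0,"rz":0,"hand":-0.9},{"tx":0,"ty":0,"tz":-30,"rx":0,"ry":0,"rz":0,"hand":-0.9},{"tx":0,"ty":0,"tz":-30,"rx":0,"ry":0,"rz":0,"hand":-0.9}]'
python3 - <<'E'
from fin import *
ctrl.grab_frame("wrist");delta(F,t)
for n in("wrist","side","scene"):
    im=ctrl.grab_frame(n);s=ctrl.observe();np.save("p14.npy",np.array((s["eef_pos"],s["tcp_rot"])))
    cv2.imwrite(f"pics/{n}14f.png",im[:,:,::-1])
    if n=="side":im=cv2.resize(im[120:270,200:375],None,fx=4,fy=4,interpolation=2)
    if n=="scene":im=cv2.resize(im[170:290,150:290],None,fx=5,fy=5,interpolation=2)
    cv2.imwrite(f"pics/{n}14.png",im[:,:,::-1])
E
```

```text
clock: 18.95
eef_pos: [0.5937, 0.0258, 0.1656]
tcp_rot: [-1.556, 0.231, -0.087]
ft_force: [-0.3, 0.7, -0.3]
gripper_width: 0.0154
clock: 19.45
eef_pos: [0.5927, 0.0266, 0.1349]
tcp_rot: [-1.557, 0.23, -0.085]
ft_force: [0.3, -1.0, -0.7]
gripper_width: 0.0159
clock 19.5 pos [0.5933 0.0266 0.1356] d mm [  1.4096   1.5849 -29.655 ] rotvec [ 0.0011 -0.0046  0.0013] 0.2812862572791688 q [-0.0063  0.2523  1.8194  0.0172  1.1602 -1.3833]
```

View pics/wrist14.png

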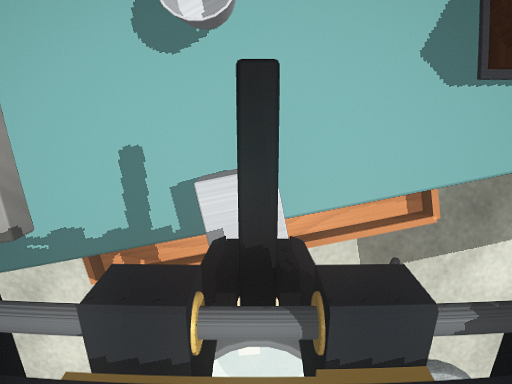

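View pics/side14.png

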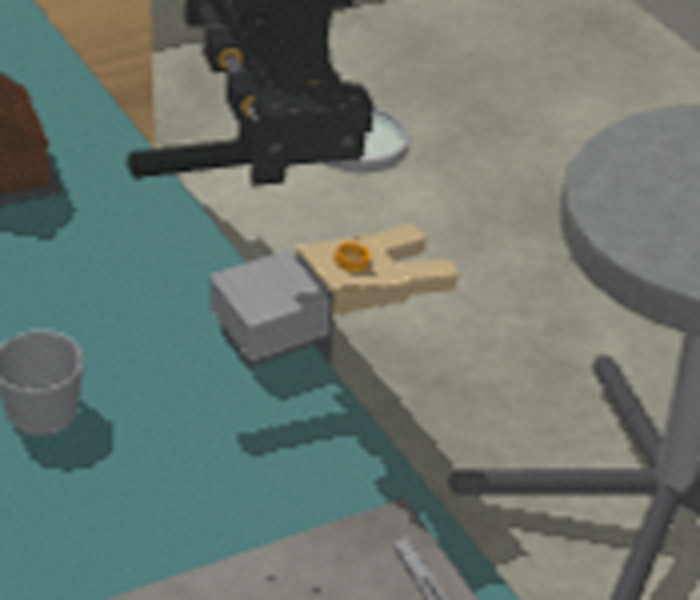

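View pics/scene14.png

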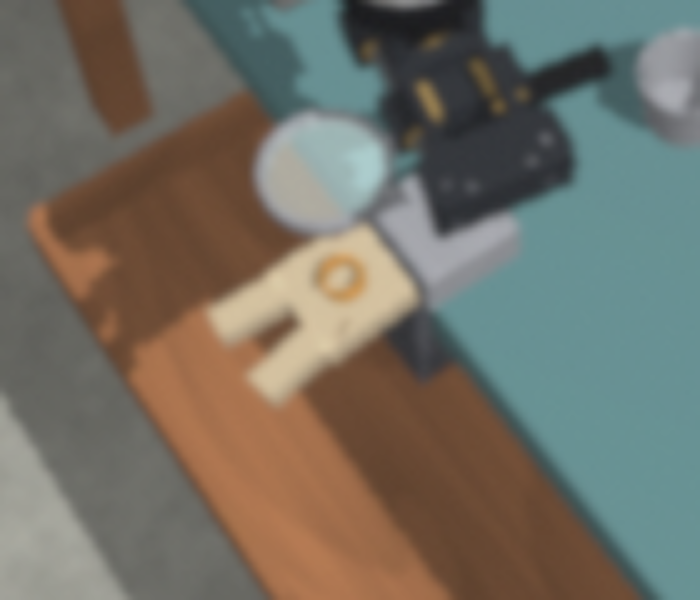

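Lens above and near the ring with 30 mm still to go down. Butt's end at row ~59 in the wrist view: use it to check the handle's pitch in the grip.

Run:
```python
from fin import *
p=np.load("p14.npy")
Rt=R.from_rotvec(p[1]).as_matrix()
G=p[0]-.019*Rt[:,1]
for pitch in (0,3,5,7,9):   # handle rotated about tool z from tool x, up(+)
    a=np.radians(pitch);hx=np.cos(a)*Rt[:,0]-np.sin(a)*Rt[:,1];hz=-np.sin(a)*Rt[:,0]-np.cos(a)*Rt[:,1]
    pts=[G-.088*hx+.006*hz+dy*Rt[:,2] for dy in(-.008,.008)]+[G-.088*hx-.006*hz]+[G+.066*hx-.034*hx+.005*hz]
    L=G+.066*hx
    print(pitch,np.round(proj("wrist",np.array(pts),p),1).tolist(),"hx elev",np.degrees(np.arcsin(hx[2])),"lens",L)
```

```text
0 [[234.3, 57.1], [281.6, 57.0], [257.9, 60.0], [258.0, 344.2]] hx elev -5.164403545489523 lens [0.6602 0.0127 0.1495]
3 [[235.2, 57.7], [280.6, 57.7], [257.8, 62.2], [258.0, 346.4]] hx elev -2.1644075952182718 lens [0.6604 0.0127 0.1529]
5 [[235.7, 58.5], [280.1, 58.5], [257.8, 64.0], [258.0, 347.7]] hx elev -0.16441028477136366 lens [0.6605 0.0127 0.1552]
7 [[236.2, 59.6], [279.5, 59.6], [257.8, 65.9], [258.0, 349.0]] hx elev 1.8355870262145073 lens [0.6604 0.0127 0.1575]
9 [[236.7, 60.9], [279.0, 60.9], [257.8, 68.0], [258.0, 350.2]] hx elev 3.8355843311748674 lens [0.6603 0.0127 0.1598]
```

Run:
```python
import cv2
im=cv2.imread("pics/wrist14f.png");cv2.imwrite("pics/w14z.png",cv2.resize(im[45:255,205:310],None,fx=2.8,fy=2.8,interpolation=2))
```

```text
(no output)
```

View pics/w14z.png

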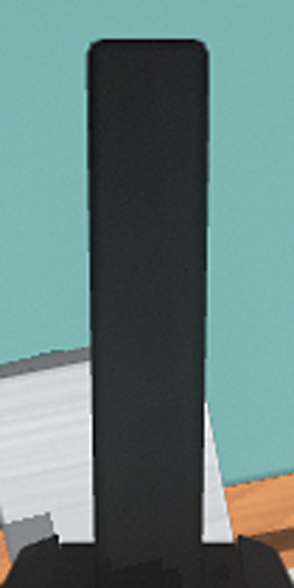

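```bash
python3 -m crank '[{"tx":0,"ty":0,"tz":-6,"rx":0,"ry":0,"rz":0,"hand":-0.9},{"tx":1,"ty":1,"tz":-14,"rx":0,"ry":0,"rz":0,"hand":-0.9},{"tx":1,"ty":2,"tz":-22,"rx":0,"ry":0,"rz":0,"hand":-0.9},{"tx":1,"ty":2,"tz":-28,"rx":0,"ry":0,"rz":0,"hand":-0.9},{"tx":1,"ty":2,"tz":-29,"rx":0,"ry":0,"rz":0,"hand":-0.9}]'
python3 -m crank '[{"tx":0,"ty":0,"tz":0,"rx":0,"ry":0,"rz":0,"hand":-0.9},{"tx":0,"ty":0,"tz":0,"rx":0,"ry":0,"rz":0,"hand":-0.9},{"tx":0,"ty":0,"tz":0,"rx":0,"ry":0,"rz":0,"hand":-0.9},{"tx":0,"ty":0,"tz":0,"rx":0,"ry":0,"rz":0,"hand":-0.9},{"tx":0,"ty":0,"tz":0,"rx":0,"ry":0,"rz":0,"hand":-0.9}]'
python3 - <<'E'
from fin import *
delta(F,t)
p=None
for n in("side","scene"):
    im=ctrl.grab_frame(n);s=ctrl.observe();p=(s["eef_pos"],s["tcp_rot"]);np.save("p15.npy",np.array(p))
    cv2.imwrite(f"pics/{n}15f.png",im[:,:,::-1])
    Rt=R.from_rotvec(p[1]).as_matrix();G=p[0]-.019*Rt[:,1]
    big=6
    r0,c0=(135,250) if n=="side" else (180,170)
    im=cv2.resize(im[r0:r0+95,c0:c0+110],None,fx=big,fy=big,interpolation=2)
    th=np.linspace(0,2*np.pi,60)
    for pitch,col in((5,(255,0,0)),):
        a=np.radians(pitch);hx=np.cos(a)*Rt[:,0]-np.sin(a)*Rt[:,1];hy=Rt[:,2];L=G+.066*hx
        q=proj(n,L+.034*(np.outer(np.cos(th),hx)+np.outer(np.sin(th),hy)))
        o=im.copy();cv2.polylines(o,[np.int32((q-[c0,r0]+.5)*big)],True,col,1)
        rg=ring+.0125*np.c_[np.cos(th),np.sin(th),0*th]; cv2.polylines(o,[np.int32((proj(n,rg)-[c0,r0]+.5)*big)],True,(0,0,255),1)
    cv2.imwrite(f"pics/{n}15.png",im[:,:,::-1]);cv2.imwrite(f"pics/{n}15o.png",o[:,:,::-1])
    print(n,"lens pred",L,proj(n,L),"ring",proj(n,ring))
E
```

```text
clock: 20.15
eef_pos: [0.594, 0.0282, 0.1058]
tcp_rot: [-1.557, 0.231, -0.085]
ft_force: [-1.3, -0.1, -1.0]
gripper_width: 0.0153
clock: 20.65
eef_pos: [0.5942, 0.0282, 0.1061]
tcp_rot: [-1.557, 0.231, -0.086]
ft_force: [0.1, -0.4, -0.6]
gripper_width: 0.0151
clock 20.65 pos [0.5942 0.0282 0.1061] d mm [ 0.4456 -0.0262 -0.1572] rotvec [ 0.0011 -0.0054  0.0018] 0.3298247460811789 q [-0.0037  0.2846  1.8385  0.018   1.1095 -1.3813]
side lens pred [0.6606 0.0146 0.1247] [[287.6045 161.1627]] ring [[286.6205 184.2074]]
scene lens pred [0.6606 0.0146 0.1246] [[214.4921 210.3546]] ring [[216.885  225.6557]]
```

View pics/side15o.png

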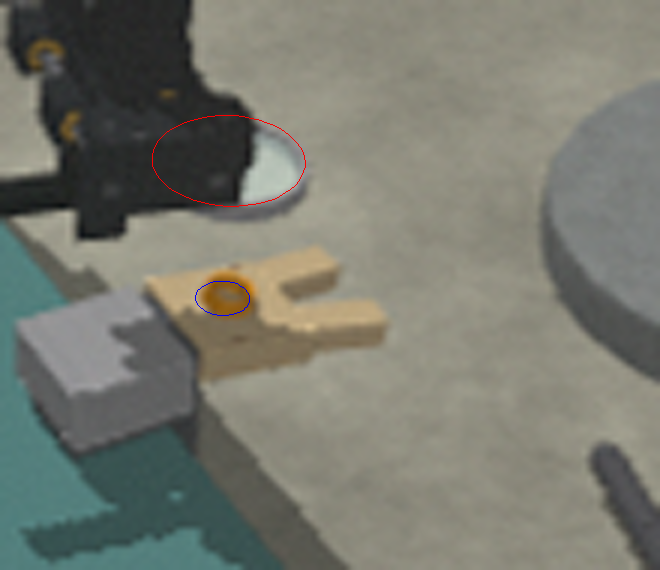

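View pics/scene15o.png

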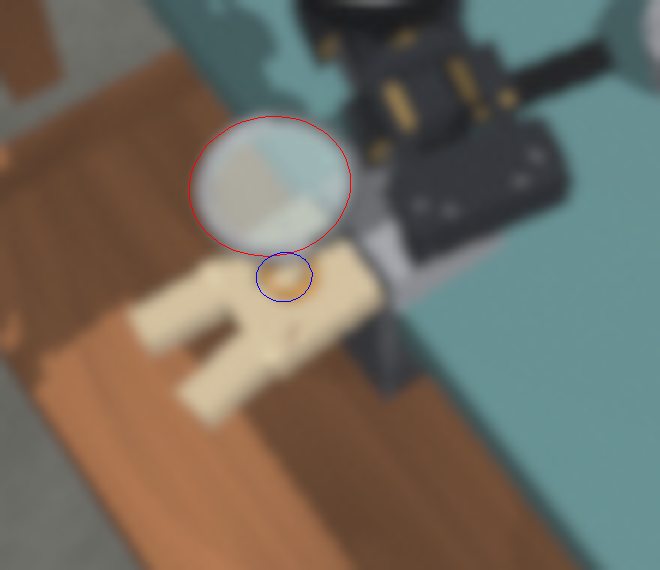

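Run:
```python
from fin import *
p=np.load("p15.npy");Rt=R.from_rotvec(p[1]).as_matrix();G=p[0]-.019*Rt[:,1]
th=np.linspace(0,2*np.pi,90);tiles=[]
for n,r0,c0,off in(("side",145,270,(.8,-1.2)),("scene",190,190,(.6,.2))):
    im=cv2.imread(f"pics/{n}15f.png");row=[]
    crop=cv2.resize(im[r0:r0+35,c0:c0+45],None,fx=8,fy=8,interpolation=2)
    for pitch in(2,5,8):
        o=crop.copy();a=np.radians(pitch);hx=np.cos(a)*Rt[:,0]-np.sin(a)*Rt[:,1];hz=-np.sin(a)*Rt[:,0]-np.cos(a)*Rt[:,1];L=G+.066*hx
        for s,c in((.005,(0,0,255)),(-.005,(255,0,0))):
            q=proj(n,L+s*hz+.034*(np.outer(np.cos(th),hx)+np.outer(np.sin(th),Rt[:,2])))+off
            cv2.polylines(o,[np.int32((q-[c0,r0]+.5)*8)],True,c,1)
        row.append(o[:, :260])
    tiles.append(np.hstack(row))
cv2.imwrite("pics/cmp15.png",np.vstack(tiles))
```

```text
(no output)
```

View pics/cmp15.png

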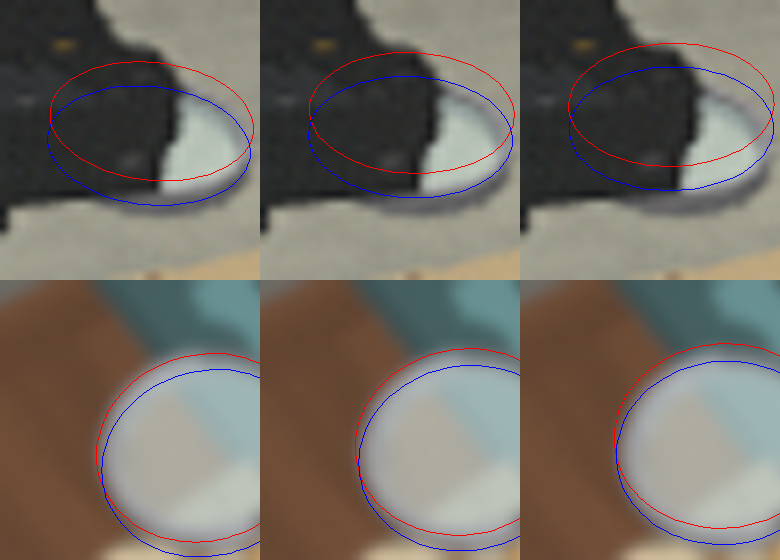

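```bash
cat > taper.py <<'E'
from fin import *
from scipy.optimize import least_squares
def edges(im,rows):
    g=cv2.GaussianBlur(cv2.cvtColor(im,cv2.COLOR_BGR2GRAY).astype(float),(0,0),.7);out=[]
    for v in rows:
        r=g[v];d=np.diff(r)
        l=np.argmin(np.where((np.arange(511)>225)&(np.arange(511)<246),d,1e9));rr=np.argmax(np.where((np.arange(511)>270)&(np.arange(511)<292),d,-1e9))
        def sub(i):
            a=np.abs(d[i-1:i+2]);return i+.5+(a[2]-a[0])/(2*(2*a[1]-a[0]-a[2])+1e-9)
        out.append((v,sub(l),sub(rr)))
    return np.array(out)
def fit(f,pf,verbose=True):
    im=cv2.imread(f);p=np.load(pf);Rt=R.from_rotvec(p[1]).as_matrix()
    g=cv2.cvtColor(im,cv2.COLOR_BGR2GRAY)
    E=edges(im,range(72,228,4))
    # tool frame work
    def model(x):
        pitch,dep,lat,yaw=x;a=np.radians(pitch)
        hx=np.array([np.cos(a),-np.sin(a),np.sin(np.radians(yaw))]);hz=np.array([-np.sin(a),-np.cos(a),0])
        G=np.array([0,-.019+dep,lat]);s=np.linspace(-.1,0,60)
        res=[]
        for w in(-.008,.008):
            pts=G+np.outer(s,hx)+.006*hz+np.array([0,0,w])
            q=proj("wrist",pts@Rt.T+p[0],p);res.append(q)
        return res
    def r(x):
        L,Rr=model(x)
        return np.r_[np.interp(E[:,0],L[:,1],L[:,0])-E[:,1],np.interp(E[:,0],Rr[:,1],Rr[:,0])-E[:,2]]
    s=least_squares(r,[5,0,0,0],x_scale=[1,.001,.001,1],loss="soft_l1",f_scale=.3)
    J=s.jac;cov=np.linalg.inv(J.T@J)*np.mean(s.fun**2)
    print(f,s.x,"sd",np.sqrt(np.diag(cov)),"rms",np.std(s.fun));print(E[::8])
if __name__=="__main__":fit("pics/wrist14f.png","p14.npy")
E
python3 taper.py
```

```text
pics/wrist14f.png [ 2.3396  0.0047 -0.0002 -0.0051] sd [0.2822 0.0003 0.     0.0177] rms 0.11422100667397672
[[ 72.     235.5391 279.245 ]
 [104.     235.723  278.9673]
 [136.     236.5215 278.4553]
 [168.     236.7261 278.1512]
 [200.     237.4927 277.4968]]
```

Taper fit and side view agree: handle droops ~2.7° and lens is ~5 mm lower than nominal (pitch in grip 2.3° rather than 5°). Correct this.

```bash
python3 -m crank '[{"tx":0,"ty":0,"tz":1,"rx":-0.003,"ry":-0.015,"rz":0,"hand":-0.9},{"tx":1,"ty":0,"tz":2,"rx":-0.006,"ry":-0.03,"rz":0,"hand":-0.9},{"tx":1,"ty":0,"tz":2,"rx":-0.009,"ry":-0.046,"rz":0,"hand":-0.9},{"tx":1,"ty":0,"tz":2,"rx":-0.009,"ry":-0.046,"rz":0,"hand":-0.9},{"tx":1,"ty":0,"tz":2,"rx":-0.009,"ry":-0.046,"rz":0,"hand":-0.9}]'
python3 - <<'E'
from fin import *
ctrl.grab_frame("wrist");s=ctrl.observe();p=(s["eef_pos"],s["tcp_rot"]);np.save("p16.npy",np.array(p))
for n in("wrist","side","scene"):cv2.imwrite(f"pics/{n}16f.png",ctrl.grab_frame(n)[:,:,::-1])
import taper;taper.fit("pics/wrist16f.png","p16.npy")
Rt=R.from_rotvec(p[1]).as_matrix();G=p[0]-.019*Rt[:,1]
print(p[0],"toolx elev",np.degrees(np.arcsin(Rt[2,0])),"tool z elev",np.degrees(np.arcsin(Rt[2,2])))
th=np.linspace(0,2*np.pi,90);rows=[]
from scipy.spatial.transform import Rotation
Rp=Rotation.from_euler("y",10,degrees=True).as_matrix()
for n,r0,c0 in(("side",140,262),("scene",188,190)):
    im=cv2.imread(f"pics/{n}16f.png")
    crop=cv2.resize(im[r0:r0+55,c0:c0+48],None,fx=7,fy=7,interpolation=2)
    o=crop.copy();a=np.radians(2.4);hx=np.cos(a)*Rt[:,0]-np.sin(a)*Rt[:,1];hz=-np.sin(a)*Rt[:,0]-np.cos(a)*Rt[:,1];L=G+.066*hx-.002*hz
    for s_,c in((.005,(0,0,255)),(-.005,(255,0,0))):
        q=proj(n,L+s_*hz+.034*(np.outer(np.cos(th),hx)+np.outer(np.sin(th),Rt[:,2])));cv2.polylines(o,[np.int32((q-[c0,r0]+.5)*7)],True,c,1)
        q=proj(n,ring+(np.c_[.0125*np.cos(th),.0125*np.sin(th),0*th+s_*.9])@Rp.T);cv2.polylines(o,[np.int32((q-[c0,r0]+.5)*7)],True,c,1)
    print(n,L,"elev",np.degrees(np.arcsin(hx[2])))
    rows.append(np.hstack([crop,o]))
    cv2.imwrite(f"pics/{n}16.png",rows[-1])
E
```

```text
clock: 21.25
eef_pos: [0.5949, 0.0282, 0.1081]
tcp_rot: [-1.562, 0.194, -0.123]
ft_force: [0.1, 0.0, -1.0]
gripper_width: 0.0153
pics/wrist16f.png [ 2.3562  0.0047 -0.0002 -0.0029] sd [0.2823 0.0003 0.     0.0177] rms 0.11436821707029265
[[ 72.     235.5313 279.26  ]
 [104.     235.729  278.9488]
 [136.     236.5248 278.46  ]
 [168.     236.7916 278.1632]
 [200.     237.4914 277.4648]]
[0.5951 0.0282 0.1081] toolx elev -2.6058185609607785 tool z elev -0.09735380119879009
side [0.6606 0.0149 0.1249] elev -0.20582202806429023
scene [0.6606 0.0149 0.1249] elev -0.20582202806429023
```

View pics/side16.png

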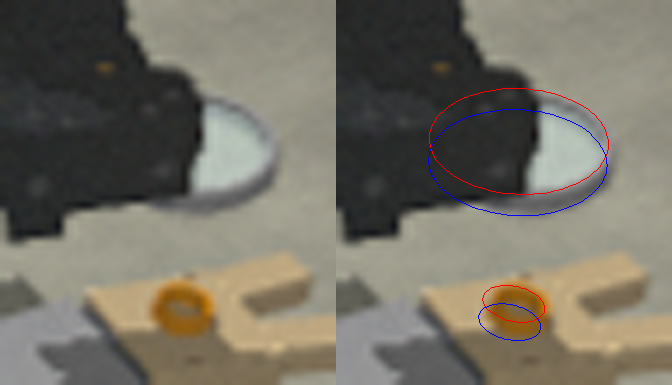

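View pics/scene16.png

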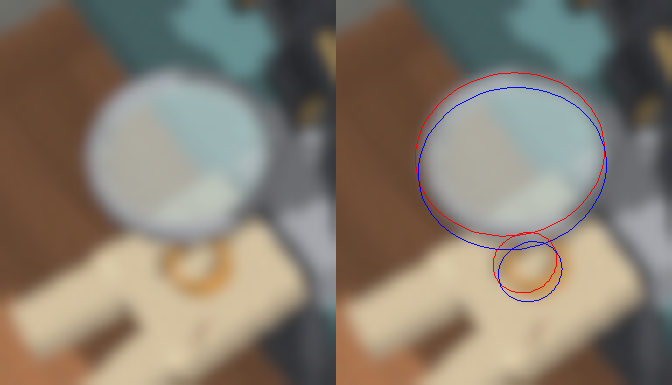

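Lens overlay and ring line up in both views within ~2–3 mm, level by the taper fit (−0.2°). A last look at the whole scene, then hand in.

```bash
python3 -m crank '[{"tx":0,"ty":0,"tz":0,"rx":0,"ry":0,"rz":0,"hand":-0.9},{"tx":0,"ty":0,"tz":0,"rx":0,"ry":0,"rz":0,"hand":-0.9},{"tx":0,"ty":0,"tz":0,"rx":0,"ry":0,"rz":0,"hand":-0.9},{"tx":0,"ty":0,"tz":0,"rx":0,"ry":0,"rz":0,"hand":-0.9},{"tx":0,"ty":0,"tz":0,"rx":0,"ry":0,"rz":0,"hand":-0.9}]'
```

```text
clock: 21.95
eef_pos: [0.5953, 0.0282, 0.108]
tcp_rot: [-1.562, 0.194, -0.123]
ft_force: [-1.0, 0.4, -0.8]
gripper_width: 0.0154
```

View pics/side16f.png

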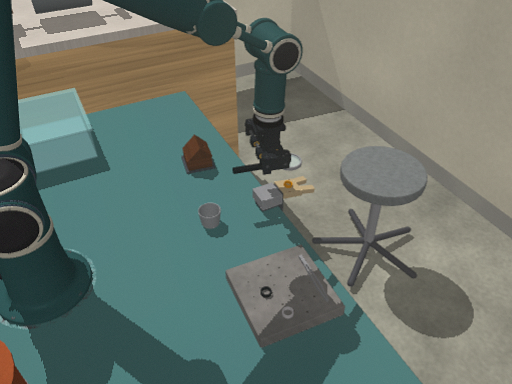

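Dark ring (292,266), silver ring (312,288), tweezers and cup (215,210) are where they were; the ring is on the pin at (184,288) with the lens above it.

```bash
python3 -c "
from rig import ctrl
print(ctrl.hand_in())"
```

```text
the job is handed in; nothing more can be done
None
```

The gold ring is flat on the middle of the bench pin's solid wood, released. The magnifier is out of its block and held level and still over the ring. I handed the job in at about 22 s.

**Ring:** I lowered it with the hand tilted 10° to match the slope until contact showed about 4.5 N, then opened the fingers. The pictures show it lying flat behind the V cut.

**Magnifier:** I gripped the handle at 40 N with the hand tilted 40° instead of 45°, because joint 4 would otherwise have passed its range. It drew out freely.

**Last checks:**
- **Level:** the first fit showed the handle drooping about 2.7°. I corrected it, and the fit then gave about −0.2°.
- **Position:** the lens centre is estimated at (0.661, 0.015, 0.125) m, against the ring's centre at (0.661, 0.015, 0.045) m, so 80 mm above it.
- **Still:** the hand's measured position held steady to within 0.5 mm at the end, and the grip did not slip.
- **Other things:** the other two rings, tweezers and cup look unmoved in the side view.

**Disagreement and gaps:**
- The scene camera put the lens about 2–3 mm off the ring sideways; the side camera agreed with the estimate. The ring should still lie well inside the glass.
- The lens height includes a 2 mm correction estimated from the pictures.
- I had no view from straight above. The hand leans about 2.6° towards the lens, so I could not confirm that the arm's upper wrist leaves the whole ring in sight.

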